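# Stock card butted to a picking bin, spring clip held open over both

## Task

Push the white L-shaped stock card stand across until its upright card is flush along the side wall of the blue bin, without shoving the bin. Then squeeze the handles of the orange spring clip to take it off the green bin's rim, and bring it down over the touching top edges of card and bin wall, near the middle of the card, one jaw inside the bin and the other outside the card. Finish holding it there squeezed wide open, jaws well down past the edges but the clip clear of card and bin, so that a delivery note can be slipped in before it closes; leave the black clip, the green bin and everything else as they stand.

Things in the scene. Friction and masses are not known exactly. Their poses are not given: they have to be found in the camera images.
- blue_bin: Blue open-fronted picking bin full of bolts (2.6 kg, loose): 230 (x) x 140 (y) x 110 mm high. Origin: centre of its underside; -x is its low scooped front. The card goes against its +y side, a plain upright wall 3 mm thick, outer face at y = +70 mm; its rim is level, 110 mm high, from x = -39 to +115 mm. Bolts reach 45 mm height.
- card_face (a point): White L-shaped stock card stand (360 g, loose, on the table), 20 to 45 mm off the blue bin's +y side and skewed up to 0.2 rad at the start. Point: on the face that goes against the bin, mid-length, 56 mm up (half-way). x along the card, y away from the bin, z up. Upright card: 120 long, 3.5 thick (y 0 to 3.5 mm), 112 mm high, red band on its outer face.
- card_bar (a point): Outer side of the dark steel ballast bar on the outer edge of the card stand's 4 mm thick foot: middle of that side, 11 mm up, 62 mm out from the card's bin-side face. Bar 120 long, 18 wide (y 44 to 62 mm), 22 mm high; push its outer side or grip it from above. The stand slides with 1 to 5 N; pushed at its middle it swings flush when one end meets the bin.
- green_bin: Green open-fronted picking bin full of brass bolts (2 kg, loose): 200 (x) x 120 (y) x 90 mm high, walls 3 mm. Origin: centre of its underside. The orange clip sits on the level rim of its +y side wall, a black one on the rim of its back (+x) wall.
- clip_pin (a point): Middle of the hinge pin (and of the clip) of the orange spring clip, 55 g, 40 mm long along the pin, 71 mm tall, parked jaws down, handles up, on the green bin's +y rim, pin 18 mm above the rim. x runs along pin and rim; y and z belong to half a and tilt with it by half the opening angle. Jaws reach 34 mm below the pin, handles 37 mm above; the spring coil fills 5 mm around the pin.
- clip_handle (a point): Middle of the outer face of half a's handle of the orange clip, 22 mm above the pin; the other handle mirrors it. Handles: flat, 30 mm wide, 41 mm over their outer tops when parked; squeezed together across the rim, 12 to 32 mm above the pin, they become upright and parallel, about 16 mm over all, at a stop. It takes 3 N at first and 8 N fully squeezed; 20 to 40 N of grip is fine.
- clip_tip_a (a point): Lower end of the inner face of jaw a of the orange clip (on the pin's +y side), 34 mm below the pin, at the middle of the 40 mm long jaw. Jaws are 5 mm thick.
- clip_tip_b (a point): Lower end of the inner face of jaw b of the orange clip (on the pin's -y side), opposite jaw a.
- clip_jaw (a joint): Opening angle between the two halves of the orange clip, rad: 0 as parked on the 3 mm rim (jaw tips 3 mm apart), 0.62 fully squeezed (tips 23 mm apart), about 33 mm of tip gap per rad. Springs shut when released.
- black_clip_pin (a point): Bystander: a black clip just like the orange one, on the green bin's back rim; this is its hinge pin. Leave it there.
- marker: Bystander: black and white marker pen lying on the table, 125 long, 16 mm thick; origin under its middle.
- jar: Bystander: glass jar with steel lid, 64 mm across, 85 mm high; origin at the centre of its underside.
- tape: Bystander: cardboard-brown tape roll lying flat, 100 mm across, 48 mm high; origin at the centre of its underside.
- pen_cup: Bystander: dark steel cup, 72 mm across, 95 mm high; origin at the centre of its underside.
- tape_measure: Bystander: yellow and black tape measure, 74 x 36 x 62 mm; origin at the centre of its underside.

How it is judged:
By the outcome, as a careful person would: the job done as asked, in the order asked, and still so for the second after the job is handed in, while the arm keeps its last pose, push and grip.
It also fails if it takes over 66 s, if anything falls off the work surface, if the arm or the gripper's body presses on something with over 40 N, if the wrist force passes 120 N, or if a joint passes its speed limit or range.

## Robot

A 6-joint arm with a two-finger parallel gripper is mounted at the origin on the work surface. World frame = base frame: x ahead of the robot, y to its left, z up, the work surface at z = 0. Lengths are in m, angles in rad, forces in N, time in s.
With the tool pointing down it reaches from about 0.35 to 0.975 m from the base axis. Payload 4.9 kg.
Tool frame: the origin (TCP) lies at the very end of the fingers, on their centre line; the grasp point (between the pads) lies 19 mm behind it (ctrl.grasp_offset is the distance from the TCP to the grasp point, in m); y points along the fingers, z is the direction in which the jaws open and shut, and the axes are right-handed (so a half turn about y gives the same grasp; the last joint's range is limited). The gripper opens to 85 mm and grips with 20 to 120 N. Pads are 22 mm wide; open, the fingers measure 114 mm over their backs; the gripper's body (76 mm by 85 mm) begins 54 mm behind the grasp point. The pads swing forward as they close: fully open they stand 13 mm farther back than shut.
Start: joints at [-1.428, 0.053, 1.613, -0, 1.476, -0.119], TCP at [0.162, -0.604, 0.231] pointing down, gripper open.
Joint ranges: [-3.01, 3.01], [-1.01, 2.22], [0.06, 2.58], [-1.02, 4.17], [0.09, 2.62], [-3.14, 3.14]. Speed limits (rad/s): [2.57, 2.57, 3.14, 3.14, 3.14, 3.14].

## Interface

Orientations are given as a rotation vector (axis times angle).
In Python, from station import ctrl, eyes, finish_job, find_in, regions_of, pinpoint gives the robot as it stands.
- The arm moves only by the tool play_rows, never from a script. Its argument "moves" is a list of rows, each an object of numbers: "x", "y", "z": the shift along the world's x, y, z in cm; "turn": the turn about the world's z in degrees; "jaw": the finger opening in cm, from 0 to 8.54. A call has 1 to 8 rows; each row shifts and turns the commanded pose from where the row before left it; what a row does not reach is not made up. A row lasts 1/12 s, in which the tool goes at most 41.7 mm and 7.16 degrees, less where a joint would pass 70% of its speed; a pose out of reach is approached as far as the arm can. A call is refused whole if a number of a shift passes 4.17 or a number of a turn 7.16, either way. A call with a gripper value outside its range is refused whole. The fingers move at their own pace and stop on an object; "squeeze" is the grip in N (left out, the last holds). Time passes only in rows, so rows that do not move let the fingers close. It gives the time, the measured TCP pose, the force and the opening at its end, in the units of the state.
- ctrl.get_obs(): the state, without advancing time (a new reading comes with each control period).
- eyes.get_image(name): name is "scene" or "top"; returns a dict with "img" (384x512x3 uint8, red, green, blue), "camera_matrix" (3x3 intrinsics, pixels), "cam_to_world" (4x4, takes a point from camera to world coordinates). Camera axes: x right, y up, looking along -z (the intrinsics and any distortion apply to the point x, -y, -z); pixel columns grow to the right and rows downward; lengths in m; the calibration is good to about 2 mm. A picture is of the moment at which its call begins. There is no depth.
- finish_job(): hands the job in, once; it reports no verdict.
Trained networks look in the newest picture that a camera, given by its name, has taken for a name from the list of things; names that differ only in an ending like _2 or _b are one class to them, and where a whole thing is asked for, a point or a joint stands for the part that bears it (a point fixed in the world has none). Each returns a list of dicts, best first, with "score" (0 to 1); they miss things now and then, are a little off and sometimes report something else, mostly with a low value. They report only what shows in the picture. A call takes as long as a camera call.
- find_in(camera, query): "point" ([column, row] in pixels, amid what is visible of it).
- regions_of(camera, query): "pixels" (384x512 bool, what is visible of it) and "point" ([column, row] in pixels, amid what is visible of it).
- pinpoint(camera, query): "point" ([column, row] in pixels: a listed point, or the origin of a listed thing).
The state is a dict: "t": time; "q": joint angles; "dq": joint speeds; "effort": joint torques, N m; "tool_pos": TCP position; "tool_rot": TCP orientation; "contact_force": force on the tool from outside, world axes, zero at the start; "wrist_torque": the same for the moment, N m; "opening": finger opening in m.
Only numpy, scipy, OpenCV 4.12 (cv2) and the standard library are available. Lean on these libraries where they do the work, as an engineer would, in place of code of your own. Each camera call takes 0.05 s, during which the arm holds its last target.

## Working session

There is one attempt and no reset: what is moved stays moved. The work goes in short steps, Python scripts to look and compute and a tool call to move; the robot and the scene stay as the last step left them, time stands still between calls to the robot, and variables do not carry over. Pictures are saved under pics/ and viewed, and the job is handed in when it is done.

Besides the shell and the picture viewer there is one more tool, called after ">>>" in YAML: its name, and indented under it one key for each argument. play_rows: Moves the arm, as the interface text tells. Its arguments: {"type":"object","properties":{"moves":{"type":"array"},"squeeze":{"type":"number"}},"required":["moves"]}

```bash
ls; mkdir -p pics
cat > h.py <<'E'
import numpy as np, cv2
from station import ctrl, eyes, finish_job, find_in, regions_of, pinpoint
def shot(n,name=None,scale=1.5):
    d=eyes.get_image(n)
    if name: cv2.imwrite('pics/'+name,cv2.resize(d['img'][:,:,::-1],None,fx=scale,fy=scale,interpolation=cv2.INTER_CUBIC))
    return d
def ray(d,p):
    K=np.array(d['camera_matrix']);T=np.array(d['cam_to_world'])
    v=np.linalg.solve(K,[p[0],p[1],1.]);v=np.array([v[0],-v[1],-v[2]])
    return T[:3,3],T[:3,:3]@v
def atz(d,p,z):
    o,v=ray(d,p);return o+v*(z-o[2])/v[2]
def proj(d,P):
    K=np.array(d['camera_matrix']);T=np.array(d['cam_to_world'])
    c=T[:3,:3].T@(np.array(P)-T[:3,3]);c=np.array([c[0],-c[1],-c[2]]);u=K@c;return u[:2]/u[2]
def tri(d1,p1,d2,p2):
    o1,v1=ray(d1,p1);o2,v2=ray(d2,p2)
    v1=v1/np.linalg.norm(v1);v2=v2/np.linalg.norm(v2)
    s=np.linalg.lstsq(np.c_[v1,-v2],o2-o1,rcond=None)[0]
    a=o1+v1*s[0];b=o2+v2*s[1];return (a+b)/2,np.linalg.norm(a-b)
E
python3 - <<'E'
from h import *
np.set_printoptions(precision=4,suppress=True)
S=shot('scene','s0.png');T=shot('top','t0.png')
for d in(S,T): print(d['camera_matrix'],d['cam_to_world'],[k for k in d])
print(ctrl.get_obs())
for q in ['blue_bin','card_face','card_bar','green_bin','clip_pin','clip_handle','clip_tip_a','clip_tip_b','black_clip_pin','marker','jar','tape','pen_cup','tape_measure']:
    a=pinpoint('scene',q);b=pinpoint('top',q)
    print(q,[(np.round(x['point'],1),round(x['score'],2)) for x in a[:2]],[(np.round(x['point'],1),round(x['score'],2)) for x in b[:2]])
    if a and b: print('   ',*tri(S,a[0]['point'],T,b[0]['point']))
E
```

```text
pics
[[376.3823   0.     253.8661]
 [  0.     376.3823 189.8018]
 [  0.       0.       1.    ]] [[ 0.2704 -0.7101  0.6501  1.1237]
 [ 0.9627  0.2067 -0.1747 -0.1567]
 [-0.0103  0.6731  0.7395  0.6941]
 [ 0.      0.      0.      1.    ]] ['img', 'camera_matrix', 'cam_to_world']
[[388.7246   0.     258.5581]
 [  0.     388.7246 189.6042]
 [  0.       0.       1.    ]] [[-0.0253  0.9971 -0.0711  0.521 ]
 [-0.9996 -0.0245  0.0118 -0.0158]
 [ 0.01    0.0714  0.9974  1.0396]
 [ 0.      0.      0.      1.    ]] ['img', 'camera_matrix', 'cam_to_world']
{'t': 0.1, 'q': array([-1.428 ,  0.0533,  1.6142, -0.    ,  1.476 , -0.119 ]), 'dq': array([-0.0001, -0.0011, -0.0021,  0.0014,  0.0006,  0.0004]), 'effort': array([  0.0003, -39.4904, -37.1363,  -0.0002,   0.0039,  -0.    ]), 'tool_pos': array([ 0.1617, -0.6031,  0.2302]), 'tool_rot': array([-0.2741,  2.0837, -2.0798]), 'contact_force': array([-0.3644,  0.1718,  0.5697]), 'wrist_torque': array([-0.0265,  0.0311, -0.0038]), 'opening': 0.08562181332245396}
blue_bin [(array([298.7, 177.7]), 0.97)] [(array([198.1, 226.4]), 0.72)]
    [ 0.5003  0.
[... 1280 characters left out ...]
1065] 0.006240737907377959
marker [(array([227.4, 288.5]), 0.59)] [(array([292.1, 134.3]), 0.78)]
    [ 0.7476 -0.1201 -0.0164] 0.009007620486023868
jar [(array([266. , 263.6]), 0.73)] [(array([257.9, 141. ]), 0.87)]
    [ 0.7264 -0.0279  0.0053] 0.0035215363543877735
tape [(array([379.5, 246.4]), 0.65)] [(array([164.1, 135. ]), 0.76)]
    [ 0.7502  0.2249 -0.0011] 0.0026869896557364416
pen_cup [(array([312.7, 257.4]), 0.92)] [(array([220.5, 138.4]), 0.93)]
    [0.7369 0.073  0.001 ] 0.0038512140660754233
tape_measure [(array([157.8, 294.2]), 0.62), (array([377.9, 245.8]), 0.23)] [(array([341.9, 141.4]), 0.83), (array([345.7, 237.7]), 0.75)]
    [ 0.7233 -0.2576 -0.0128] 0.005300690507993965
```

View pics/s0.png

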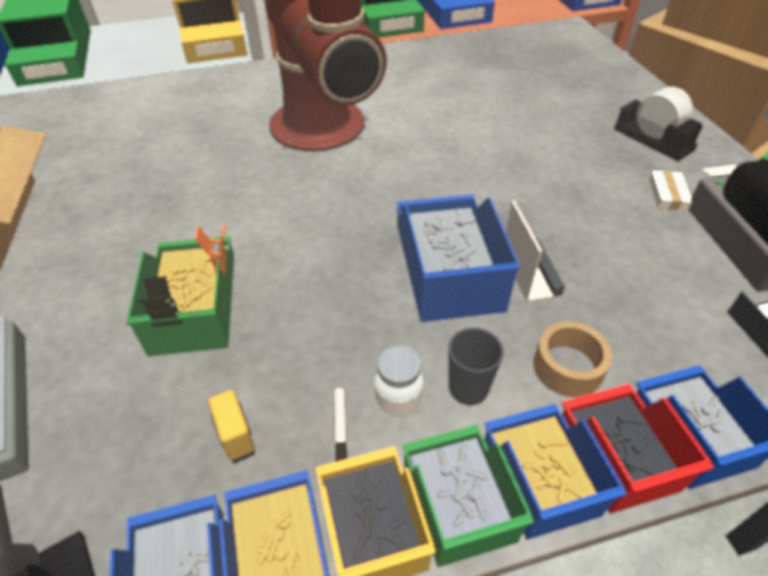

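View pics/t0.png

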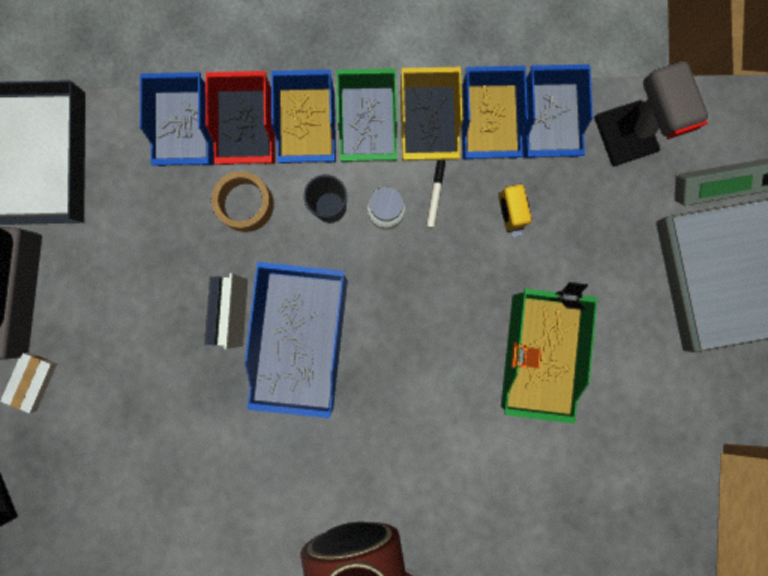

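Run:
```python
from h import *
S=shot('scene');T=shot('top')
def crop(d,x0,x1,y0,y1,f,n):
    cv2.imwrite('pics/'+n,cv2.resize(np.ascontiguousarray(d['img'][y0:y1,x0:x1,::-1]),None,fx=f,fy=f,interpolation=cv2.INTER_CUBIC))
crop(T,130,240,170,280,5,'tb.png');crop(T,325,405,185,285,5.8,'tg.png')
crop(S,80,165,145,240,6,'sg.png');crop(S,255,385,125,220,6,'sb.png')
```

```text
(no output)
```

View pics/tb.png

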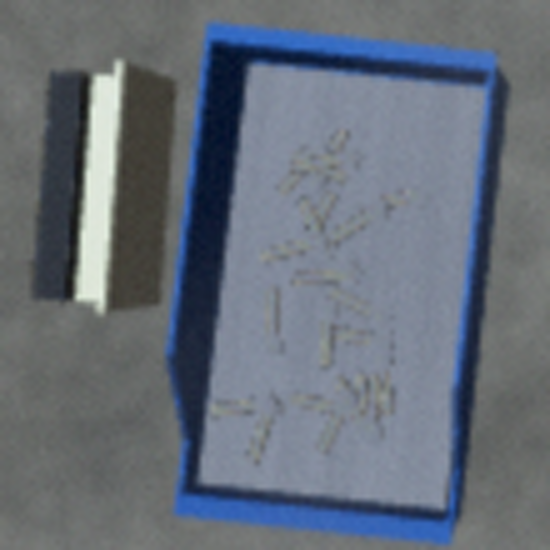

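View pics/tg.png

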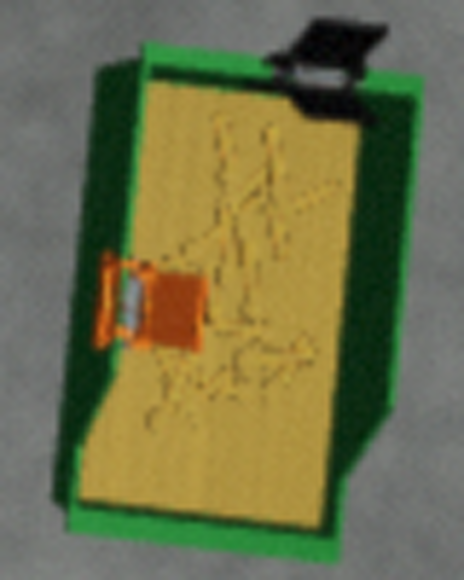

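View pics/sg.png

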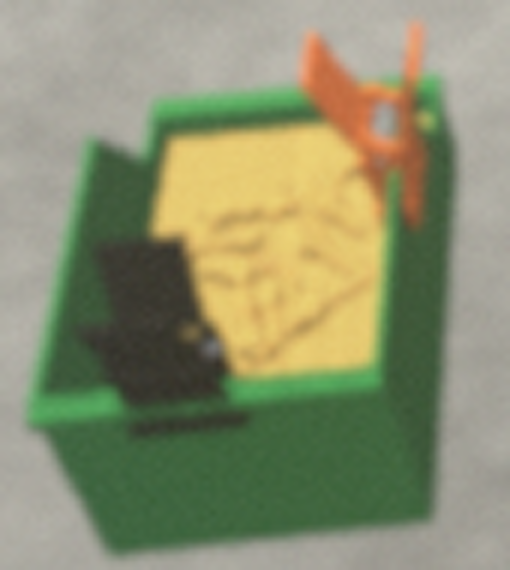

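View pics/sb.png

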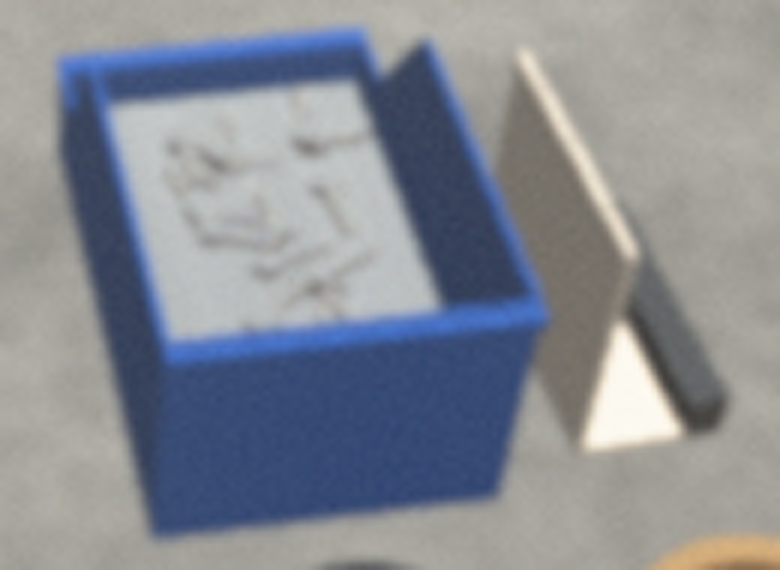

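Run:
```python
from h import *
np.set_printoptions(precision=4,suppress=True)
S=shot('scene');T=shot('top')
def t(p,z,o=(130,170),f=5): return atz(T,(p[0]/f+o[0],p[1]/f+o[1]),z)[:2]
def s(p,z,o=(255,125),f=6): return atz(S,(p[0]/f+o[0],p[1]/f+o[1]),z)[:2]
ang=lambda a,b:np.degrees(np.arctan2(*(a-b)[::-1]))
A=t((209,24),.11);B=t((168,352),.11);C=t((497,52),.11)
print('blue +y rim',A,B,ang(A,B),np.linalg.norm(A-B),'back',C,np.linalg.norm(A-C),ang(A,C)-90)
A=s((545,318),.11);B=s((430,40),.11);C=s((168,358),.11)
print('scene blue',A,B,ang(A,B),np.linalg.norm(A-B),'back',C,np.linalg.norm(A-C),ang(A,C)-90)
A=t((119,62),.112);B=t((101,312),.112);print('card top',A,B,ang(A,B),np.linalg.norm(A-B))
A=s((636,250),.112);B=s((520,48),.112);print('card top s',A,B,ang(A,B),np.linalg.norm(A-B))
A=t((52,70),.022);B=t((34,298),.022);print('bar out top',A,B,ang(A,B),np.linalg.norm(A-B))
g=dict(o=(325,185),f=5.8)
A=t((147,43),.09,**g);B=t((118,375),.09,**g);C=t((425,75),.09,**g)
print('green +y',A,B,ang(A,B),np.linalg.norm(A-B),'back',C,np.linalg.norm(A-C),ang(A,C)-90)
print('handle tops z.145', t((107,253),.145,**g),t((100,345),.145,**g),t((207,277),.145,**g),t((200,350),.145,**g))
print('scene tops', [s(p,.145,(80,145),6) for p in((415,25),(312,32))])
for q in ['clip_pin','clip_handle','clip_tip_a']:
  for c in('scene','top'):
    print(q,c,[(np.round(x['point'],1),round(x['score'],2)) for x in pinpoint(c,q)[:5]])
```

```text
blue +y rim [0.628  0.1804] [0.4722 0.2012] -7.620379622270083 0.1572107233158139 back [0.6112 0.0426] 0.13879659634484312 -6.970868427606547
scene blue [0.6323 0.1807] [0.4754 0.2032] -8.164193949736212 0.15858548037246706 back [0.6132 0.0447] 0.13738472279275996 -8.018258882705211
card top [0.6106 0.223 ] [0.492  0.2322] -4.44352162088882 0.11899402421149131
card top s [0.6115 0.2264] [0.4925 0.2346] -3.938977373256873 0.119243935750185
bar out top [0.6159 0.2812] [0.4973 0.291 ] -4.697738135730934 0.11906521277860879
green +y [ 0.5763 -0.252 ] [ 0.4375 -0.234 ] -7.400972381708321 0.1400272010620429 back [ 0.5599 -0.3694] 0.1184722144462551 -7.987667277105274
handle tops z.145 [ 0.4903 -0.219 ] [ 0.4542 -0.2147] [ 0.4798 -0.2582] [ 0.4512 -0.2542]
scene tops [array([ 0.4603, -0.2153]), array([ 0.4536, -0.2519])]
clip_pin scene [(array([265.6, 262.6]), 0.73), (array([142.6, 167.1]), 0.53)]
clip_pin top [(array([344.9, 234.1]), 0.84)]
clip_handle scene [(array([148.7, 158.5]), 0.53)]
clip_handle top [(array([343.4, 237. ]), 0.79)]
clip_tip_a scene [(array([147.4, 173.2]), 0.74), (array([148.6, 176.2]), 0.68), (array([142.7, 167.1]), 0.2)]
clip_tip_a top [(array([343.7, 232.6]), 0.71), (array([343.2, 237.5]), 0.54)]
```

Run:
```python
from h import *
from scipy.spatial.transform import Rotation as R
np.set_printoptions(precision=4,suppress=True)
S=shot('scene');T=shot('top');o=ctrl.get_obs()
print(o['t'],R.from_rotvec(o['tool_rot']).as_matrix())
print('pin',tri(S,(142.6,166.8),T,(344.9,234.1)))
print('handle',tri(S,(148.8,158.3),T,(343.8,237)))
for p in [(344.9,234.1)]: print(atz(T,p,.108))
print(atz(S,(142.6,166.8),.108))
# predicted pixels for a clip model
for n,d,o_,f in(('t',T,(325,185),5.8),('s',S,(80,145),6)):
  im=cv2.resize(np.ascontiguousarray(d['img'][o_[1]:o_[1]+100,o_[0]:o_[0]+90,::-1]),None,fx=f,fy=f,interpolation=cv2.INTER_CUBIC)
  th=np.radians(-7.6);u=np.array([np.cos(th),np.sin(th),0]);v=np.array([-u[1],u[0],0]);P=np.array([.470,-.2392,.108])
  for a,h,z in [(15,20.5,37),(-15,20.5,37),(15,-20.5,37),(-15,-20.5,37),(20,0,0),(-20,0,0),(20,0,-18),(-20,0,-18)]:
    q=proj(d,P+(a*u+h*v)/1e3+[0,0,z/1e3]);cv2.circle(im,tuple(int(round((q[i]-o_[i]+.0)*f)) for i in(0,1)),3,(255,0,255),-1)
  cv2.imwrite('pics/ov_%s.png'%n,im)
```

```text
2.1 [[-0.9659  0.      0.2588]
 [-0.2588 -0.     -0.9659]
 [-0.     -1.      0.    ]]
pin (array([ 0.4756, -0.2341,  0.1103]), np.float64(0.008495691362338378))
handle (array([ 0.4703, -0.2217,  0.1284]), np.float64(0.0022212143395127387))
[ 0.4759 -0.2303  0.108 ]
[ 0.4716 -0.2387  0.108 ]
```

View pics/ov_t.png

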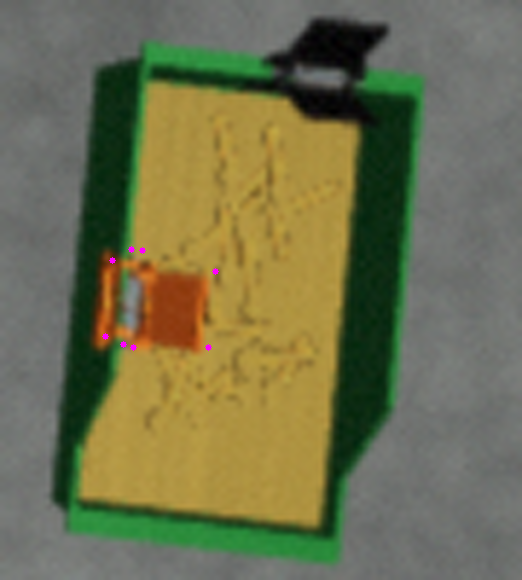

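View pics/ov_s.png

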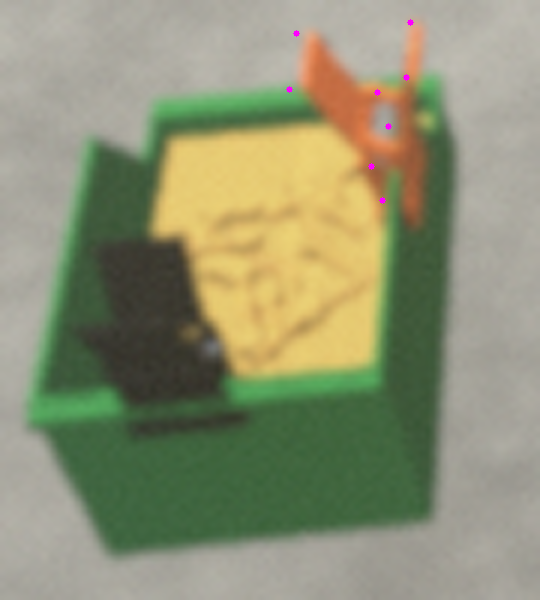

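>>> play_rows:
  moves:
    - {"x": 2.3,"y": 3.4,"jaw": 0}
    - {"x": 2.3,"y": 3.4}
    - {"x": 2.3,"y": 3.4}
    - {"x": 2.3,"y": 3.4}
    - {"x": 2.3,"y": 3.4,"turn": -5.7}
    - {"x": 2.3,"y": 3.4,"turn": -5.7}
    - {"x": 2.3,"y": 3.4,"turn": -5.7}
    - {"x": 2.3,"y": 3.4,"turn": -5.6}

```text
invalid input
```

>>> play_rows:
  moves:
    - {"x": 2,"y": 3.6}
    - {"x": 2,"y": 3.6}
    - {"x": 2,"y": 3.6}
    - {"x": 2,"y": 3.6}
    - {"x": 2,"y": 3.6}
    - {"x": 2,"y": 3.6}
    - {"x": 2,"y": 3.6}
    - {"x": 2,"y": 3.6}

```text
invalid input
```

>>> play_rows:
  moves:
    - {"x": 0.7,"y": 4}
    - {"x": 0.7,"y": 4}
    - {"x": 0.7,"y": 4}
    - {"x": 0.7,"y": 4}
    - {"x": 0.7,"y": 4}
    - {"x": 0.7,"y": 4}
    - {"x": 0.7,"y": 4}
    - {"x": 0.7,"y": 4}

```text
invalid input
```

>>> play_rows:
  moves:
    - {"x": 2.3,"y": 3.4,"z": 0,"turn": 0,"jaw": 0}
  squeeze: 30

```text
t: 2.18
tool_pos: [0.1821, -0.5728, 0.2308]
tool_rot: [-0.271, 2.084, -2.087]
contact_force: [0.8, 0.7, 0.1]
opening: 0.0752
```

>>> play_rows:
  moves:
    - {"x": 2.3,"y": 3.4,"z": 0,"turn": 0,"jaw": 0}
    - {"x": 2.3,"y": 3.4,"z": 0,"turn": 0,"jaw": 0}
    - {"x": 2.3,"y": 3.4,"z": 0,"turn": 0,"jaw": 0}
    - {"x": 2.3,"y": 3.4,"z": 0,"turn": -5.7,"jaw": 0}
    - {"x": 2.3,"y": 3.4,"z": 0,"turn": -5.7,"jaw": 0}
    - {"x": 2.3,"y": 3.4,"z": 0,"turn": -5.7,"jaw": 0}
    - {"x": 2.3,"y": 3.4,"z": 0,"turn": -5.6,"jaw": 0}
    - {"x": 2,"y": 3.6,"z": 0,"turn": 0,"jaw": 0}

```text
t: 2.85
tool_pos: [0.3666, -0.2941, 0.2316]
tool_rot: [-0.15, -2.15, 2.151]
contact_force: [0.7, 0.3, -0.5]
opening: 0.0001
```

>>> play_rows:
  moves:
    - {"x": 2,"y": 3.6,"z": 0,"turn": 0,"jaw": 0}
    - {"x": 2,"y": 3.6,"z": 0,"turn": 0,"jaw": 0}
    - {"x": 2,"y": 3.6,"z": 0,"turn": 0,"jaw": 0}
    - {"x": 2,"y": 3.6,"z": 0,"turn": 0,"jaw": 0}
    - {"x": 2,"y": 3.6,"z": 0,"turn": 0,"jaw": 0}
    - {"x": 2,"y": 3.6,"z": 0,"turn": 0,"jaw": 0}
    - {"x": 2,"y": 3.6,"z": 0,"turn": 0,"jaw": 0}
    - {"x": 0.7,"y": 4,"z": 0,"turn": 0,"jaw": 0}

```text
t: 3.52
tool_pos: [0.5143, -0.0019, 0.2316]
tool_rot: [-0.147, -2.152, 2.153]
contact_force: [0.8, 0.5, 0.3]
opening: 0.0001
```

>>> play_rows:
  moves:
    - {"x": 0.7,"y": 4,"z": 0,"turn": 0,"jaw": 0}
    - {"x": 0.7,"y": 4,"z": 0,"turn": 0,"jaw": 0}
    - {"x": 0.7,"y": 4,"z": 0,"turn": 0,"jaw": 0}
    - {"x": 0.7,"y": 4,"z": 0,"turn": 0,"jaw": 0}
    - {"x": 0.7,"y": 4,"z": 0,"turn": 0,"jaw": 0}
    - {"x": 0.7,"y": 4,"z": 0,"turn": 0,"jaw": 0}
    - {"x": 0.7,"y": 4,"z": 0,"turn": 0,"jaw": 0}
    - {"x": 0,"y": 0,"z": 0,"turn": 0,"jaw": 0}

```text
t: 4.18
tool_pos: [0.5615, 0.2823, 0.2308]
tool_rot: [-0.138, -2.158, 2.152]
contact_force: [-0.5, -0.4, 0.5]
opening: -0.0003
```

>>> play_rows:
  moves:
    - {"x": 0.2,"y": 2.5,"z": -2,"turn": 0,"jaw": 0}
    - {"x": 0,"y": 2.5,"z": -3,"turn": 0,"jaw": 0}
    - {"x": 0,"y": 0,"z": -4,"turn": 0,"jaw": 0}
    - {"x": 0,"y": 0,"z": -4,"turn": 0,"jaw": 0}
    - {"x": 0,"y": 0,"z": -4,"turn": 0,"jaw": 0}
    - {"x": 0,"y": 0,"z": -3,"turn": 0,"jaw": 0}
    - {"x": 0,"y": 0,"z": -2,"turn": 0,"jaw": 0}
    - {"x": 0,"y": 0,"z": 0,"turn": 0,"jaw": 0}

```text
t: 4.85
tool_pos: [0.5594, 0.3242, 0.0048]
tool_rot: [-0.134, -2.141, 2.153]
contact_force: [-0.2, -0.8, -0.2]
opening: -0.0002
```

Run:
```python
from h import *
from scipy.spatial.transform import Rotation as R
o=ctrl.get_obs();print(o['t'],o['tool_pos'],o['contact_force']);z=R.from_rotvec(o['tool_rot']).as_matrix()[:,2];print(np.degrees(np.arctan2(z[1],z[0])))
shot('scene','s1.png');T=shot('top','t1.png')
```

```text
4.85 [0.55939846 0.32416079 0.00478025] [-0.19811742 -0.79402408 -0.20501554]
-97.70537119529853
```

View pics/s1.png

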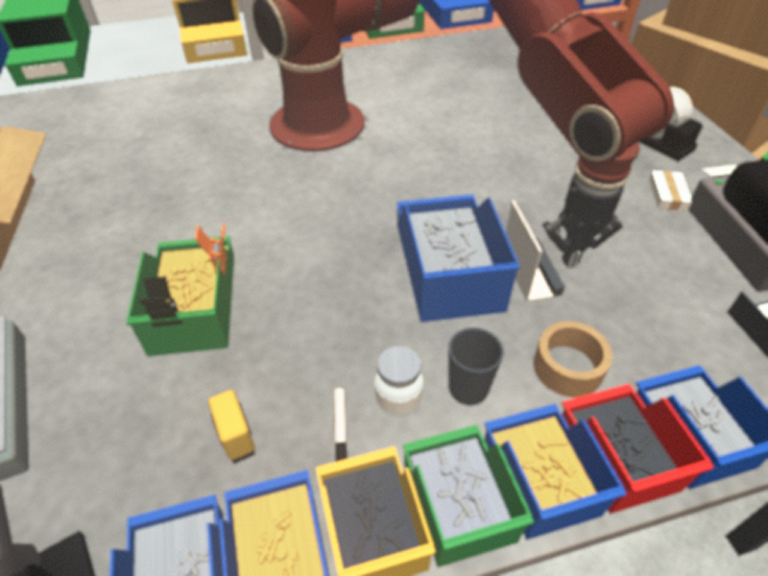

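View pics/t1.png

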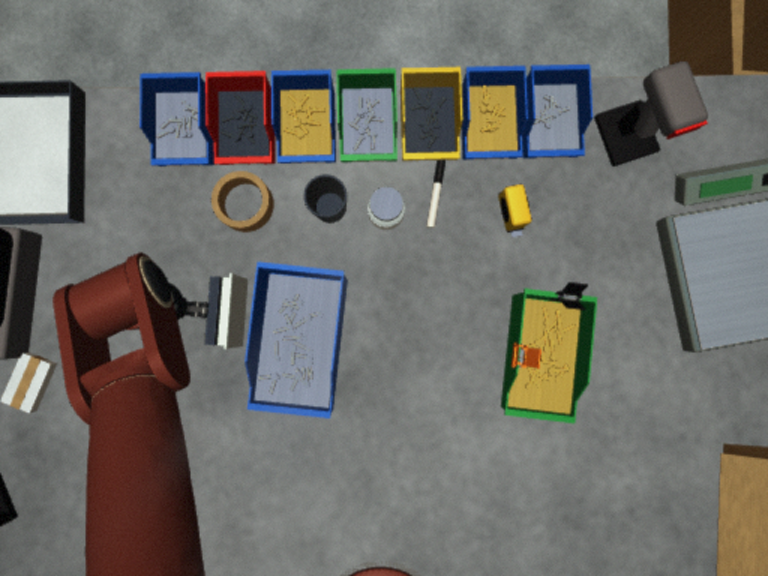

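>>> play_rows:
  moves:
    - {"x": -0.05,"y": -0.5,"z": 0.3,"turn": 0,"jaw": 0}
    - {"x": -0.05,"y": -0.5,"z": 0,"turn": 0,"jaw": 0}
    - {"x": -0.05,"y": -0.5,"z": 0,"turn": 0,"jaw": 0}
    - {"x": -0.05,"y": -0.5,"z": 0,"turn": 0,"jaw": 0}
    - {"x": -0.05,"y": -0.4,"z": 0,"turn": 0,"jaw": 0}
    - {"x": -0.05,"y": -0.4,"z": 0,"turn": 0,"jaw": 0}

```text
t: 5.45
tool_pos: [0.5611, 0.2981, 0.0151]
tool_rot: [-0.147, -2.153, 2.15]
contact_force: [-0.7, 5.1, 7.5]
opening: 0.0002
```

Run:
```python
from h import *
d=shot('scene');print(ctrl.get_obs()['contact_force'],ctrl.get_obs()['tool_pos'])
cv2.imwrite('pics/s2.png',cv2.resize(np.ascontiguousarray(d['img'][90:230,270:430,::-1]),None,fx=4,fy=4,interpolation=cv2.INTER_CUBIC))
```

```text
[-0.50550832  0.71482379  3.22087624] [0.56122811 0.29816109 0.0155095 ]
```

View pics/s2.png

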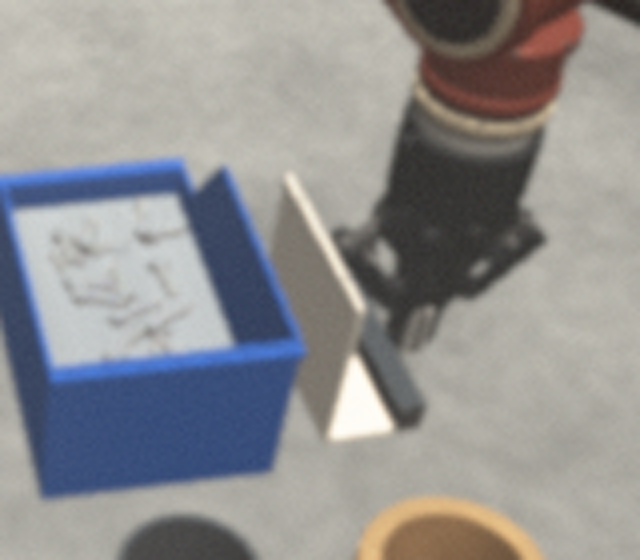

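>>> play_rows:
  moves:
    - {"x": 0,"y": 0.6,"z": 0,"turn": 0,"jaw": 0}
    - {"x": 0,"y": 0,"z": -0.5,"turn": 0,"jaw": 0}
    - {"x": 0,"y": 0,"z": 0,"turn": 0,"jaw": 0}
    - {"x": 0,"y": 0,"z": 0,"turn": 0,"jaw": 0}

```text
t: 5.83
tool_pos: [0.5599, 0.3042, 0.0081]
tool_rot: [-0.142, -2.15, 2.152]
contact_force: [-0.6, -0.8, -0.1]
opening: 0.0
```

>>> play_rows:
  moves:
    - {"x": 0,"y": -0.4,"z": 0,"turn": 0,"jaw": 0}
    - {"x": 0,"y": -0.4,"z": 0,"turn": 0,"jaw": 0}
    - {"x": -0.05,"y": -0.4,"z": 0,"turn": 0,"jaw": 0}
    - {"x": -0.05,"y": -0.4,"z": 0,"turn": 0,"jaw": 0}
    - {"x": -0.05,"y": -0.4,"z": 0,"turn": 0,"jaw": 0}

```text
t: 6.25
tool_pos: [0.5591, 0.2839, 0.0092]
tool_rot: [-0.145, -2.152, 2.151]
contact_force: [1.1, 1.6, -1.8]
opening: -0.0
```

Run:
```python
from h import *
d=shot('scene');print(ctrl.get_obs()['contact_force'],ctrl.get_obs()['tool_pos'])
cv2.imwrite('pics/s3.png',cv2.resize(np.ascontiguousarray(d['img'][90:230,270:430,::-1]),None,fx=4,fy=4,interpolation=cv2.INTER_CUBIC))
```

```text
[ 0.34170431  0.91282347 -0.96010973] [0.55909753 0.28315825 0.00922098]
```

View pics/s3.png

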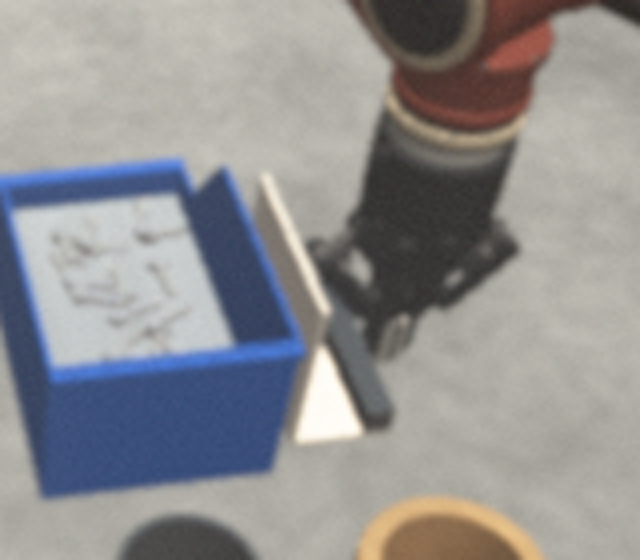

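>>> play_rows:
  moves:
    - {"x": -0.05,"y": -0.4,"z": 0,"turn": 0,"jaw": 0}
    - {"x": -0.05,"y": -0.4,"z": 0,"turn": 0,"jaw": 0}
    - {"x": -0.05,"y": -0.3,"z": 0,"turn": 0,"jaw": 0}

```text
t: 6.55
tool_pos: [0.5578, 0.273, 0.0094]
tool_rot: [-0.145, -2.152, 2.152]
contact_force: [0.6, 1.2, -1.3]
opening: -0.0
```

Run:
```python
from h import *
d=shot('scene');print(ctrl.get_obs()['contact_force'],ctrl.get_obs()['tool_pos'])
cv2.imwrite('pics/s4.png',cv2.resize(np.ascontiguousarray(d['img'][110:220,290:390,::-1]),None,fx=6,fy=6,interpolation=cv2.INTER_CUBIC)[:600])
```

```text
[ 0.20258121  1.81066478 -0.75992658] [0.55770832 0.27246456 0.00937026]
```

View pics/s4.png

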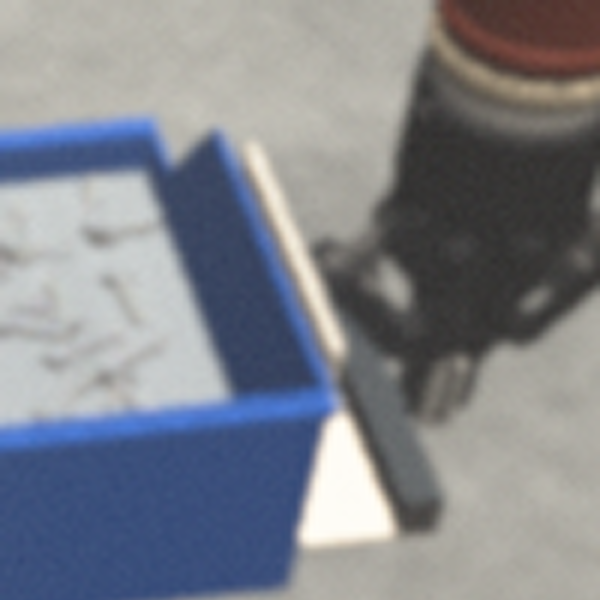

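>>> play_rows:
  moves:
    - {"x": -0.03,"y": -0.2,"z": 0,"turn": 0,"jaw": 0}
    - {"x": -0.03,"y": -0.2,"z": 0,"turn": 0,"jaw": 0}

```text
t: 6.77
tool_pos: [0.5572, 0.2693, 0.0094]
tool_rot: [-0.145, -2.152, 2.151]
contact_force: [-0.4, 1.9, -0.4]
opening: -0.0001
```

>>> play_rows:
  moves:
    - {"x": -0.02,"y": -0.15,"z": 0,"turn": 0,"jaw": 0}

```text
t: 6.85
tool_pos: [0.557, 0.2678, 0.0094]
tool_rot: [-0.145, -2.152, 2.152]
contact_force: [0.0, 1.7, -1.3]
opening: 0.0003
```

Run:
```python
from h import *
d=shot('scene');print(ctrl.get_obs()['contact_force'],ctrl.get_obs()['tool_pos'])
cv2.imwrite('pics/s5.png',cv2.resize(np.ascontiguousarray(d['img'][110:210,290:390,::-1]),None,fx=6,fy=6,interpolation=cv2.INTER_CUBIC)[:600])
```

```text
[ 0.81215744  1.99275632 -0.85399678] [0.55695616 0.26763498 0.00938645]
```

View pics/s5.png

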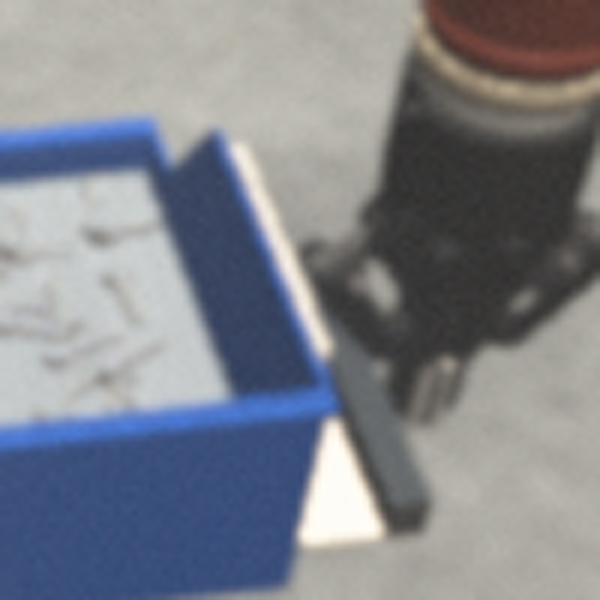

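>>> play_rows:
  moves:
    - {"x": -0.01,"y": -0.1,"z": 0,"turn": 0,"jaw": 0}

```text
t: 6.98
tool_pos: [0.5569, 0.2673, 0.0094]
tool_rot: [-0.145, -2.153, 2.15]
contact_force: [-1.5, 5.7, -0.8]
opening: 0.0003
```

>>> play_rows:
  moves:
    - {"x": -0.01,"y": -0.1,"z": 0,"turn": 0,"jaw": 0}

```text
t: 7.07
tool_pos: [0.5566, 0.2671, 0.0095]
tool_rot: [-0.145, -2.155, 2.148]
contact_force: [-1.0, 9.3, -2.0]
opening: 0.0004
```

Run:
```python
from h import *
d=shot('scene');T=shot('top');print(ctrl.get_obs()['contact_force'],ctrl.get_obs()['tool_pos'])
cv2.imwrite('pics/s6.png',cv2.resize(np.ascontiguousarray(d['img'][110:210,290:390,::-1]),None,fx=6,fy=6,interpolation=cv2.INTER_CUBIC)[:600])
cv2.imwrite('pics/t6.png',cv2.resize(np.ascontiguousarray(T['img'][170:280,130:240,::-1]),None,fx=5,fy=5,interpolation=cv2.INTER_CUBIC)[:600])
```

```text
[-0.20692978  6.29174001 -1.49359148] [0.55667052 0.26717564 0.00947759]
```

View pics/s6.png

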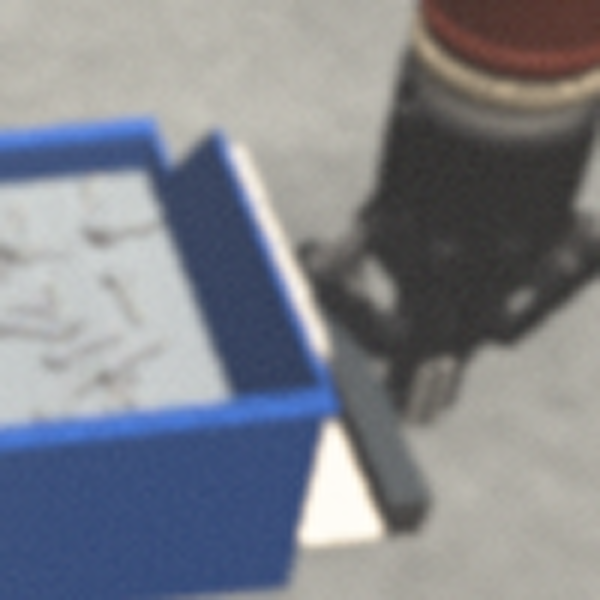

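View pics/t6.png

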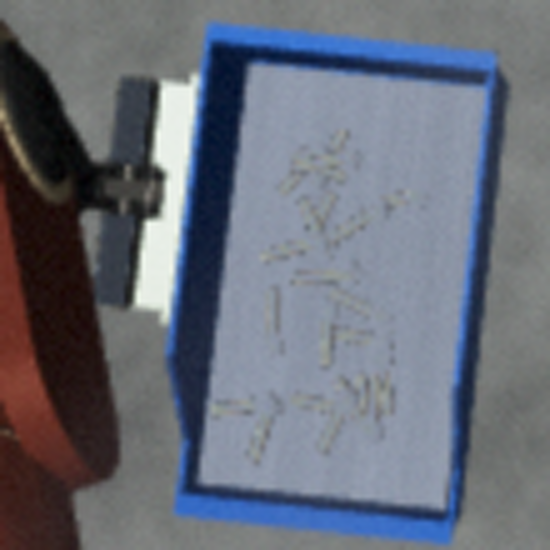

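>>> play_rows:
  moves:
    - {"x": 0.1,"y": 1.5,"z": 0,"turn": 0,"jaw": 0}
    - {"x": 0.2,"y": 2,"z": 0,"turn": 0,"jaw": 0}
    - {"x": 0,"y": 0,"z": 4,"turn": 0,"jaw": 0}
    - {"x": 0,"y": 0,"z": 4,"turn": 0,"jaw": 0}
    - {"x": 0,"y": 0,"z": 4,"turn": 0,"jaw": 0}
    - {"x": 0,"y": 0,"z": 4,"turn": 0,"jaw": 0}
    - {"x": 0,"y": 0,"z": 4,"turn": 0,"jaw": 6}
    - {"x": -0.6,"y": -4,"z": 0,"turn": 0,"jaw": 6}

```text
t: 7.83
tool_pos: [0.5587, 0.2664, 0.2213]
tool_rot: [-0.158, -2.171, 2.154]
contact_force: [1.3, -0.8, 2.1]
opening: 0.023
```

>>> play_rows:
  moves:
    - {"x": -0.7,"y": -4.1,"z": 0,"turn": 0,"jaw": 6}
    - {"x": -0.7,"y": -4.1,"z": 0,"turn": 0,"jaw": 6}
    - {"x": -0.7,"y": -4.1,"z": 0,"turn": 0,"jaw": 6}
    - {"x": -0.7,"y": -4.1,"z": 0,"turn": 0,"jaw": 6}
    - {"x": -0.7,"y": -4.1,"z": 0,"turn": 0,"jaw": 6}
    - {"x": -0.7,"y": -4.1,"z": 0,"turn": 0,"jaw": 6}
    - {"x": -0.7,"y": -4.1,"z": 0,"turn": 0,"jaw": 6}
    - {"x": -0.7,"y": -4.1,"z": 0,"turn": 0,"jaw": 6}

```text
t: 8.5
tool_pos: [0.4971, -0.0689, 0.2097]
tool_rot: [-0.144, -2.151, 2.153]
contact_force: [1.2, 0.2, -0.0]
opening: 0.0595
```

>>> play_rows:
  moves:
    - {"x": -0.7,"y": -4.1,"z": 0,"turn": 0,"jaw": 6}
    - {"x": -0.7,"y": -4.1,"z": 0,"turn": 0,"jaw": 6}
    - {"x": -0.7,"y": -4.1,"z": 0,"turn": 0,"jaw": 6}
    - {"x": -0.7,"y": -4.0,"z": 0,"turn": 0,"jaw": 6}
    - {"x": 0,"y": 0,"z": 0,"turn": 0,"jaw": 6}
    - {"x": 0,"y": 0,"z": 0,"turn": 0,"jaw": 6}

```text
t: 9.0
tool_pos: [0.4692, -0.2319, 0.2093]
tool_rot: [-0.148, -2.149, 2.149]
contact_force: [-0.7, -0.1, -0.9]
opening: 0.0595
```

Run:
```python
from h import *
d=shot('scene','s7.png');T=shot('top','t7.png');o=ctrl.get_obs();print(o['t'],o['contact_force'],o['tool_pos'],o['tool_rot'],o['opening'])
cv2.imwrite('pics/tb7.png',cv2.resize(np.ascontiguousarray(T['img'][170:280,130:240,::-1]),None,fx=5,fy=5,interpolation=cv2.INTER_CUBIC)[:600])
cv2.imwrite('pics/sb7.png',cv2.resize(np.ascontiguousarray(d['img'][125:220,255:385,::-1]),None,fx=6,fy=6,interpolation=cv2.INTER_CUBIC)[:600])
cv2.imwrite('pics/sg7.png',cv2.resize(np.ascontiguousarray(d['img'][100:200,90:190,::-1]),None,fx=6,fy=6,interpolation=cv2.INTER_CUBIC)[:600])
```

```text
9.1 [0.89729414 0.90192775 0.9384568 ] [ 0.46984221 -0.22964804  0.20921391] [-0.14375785 -2.15184065  2.15128538] 0.05991314022120449
```

View pics/tb7.png

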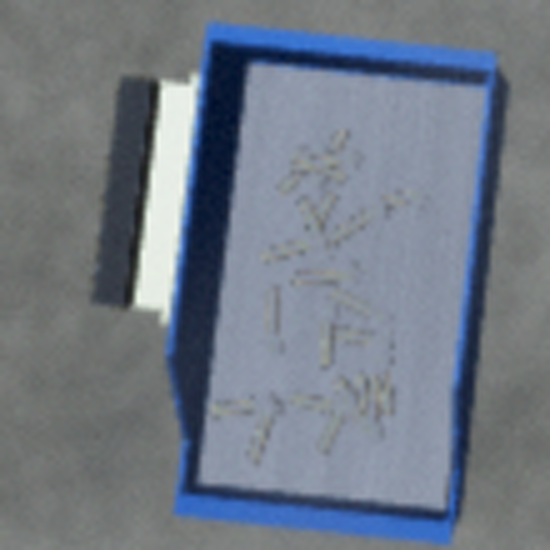

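View pics/sb7.png

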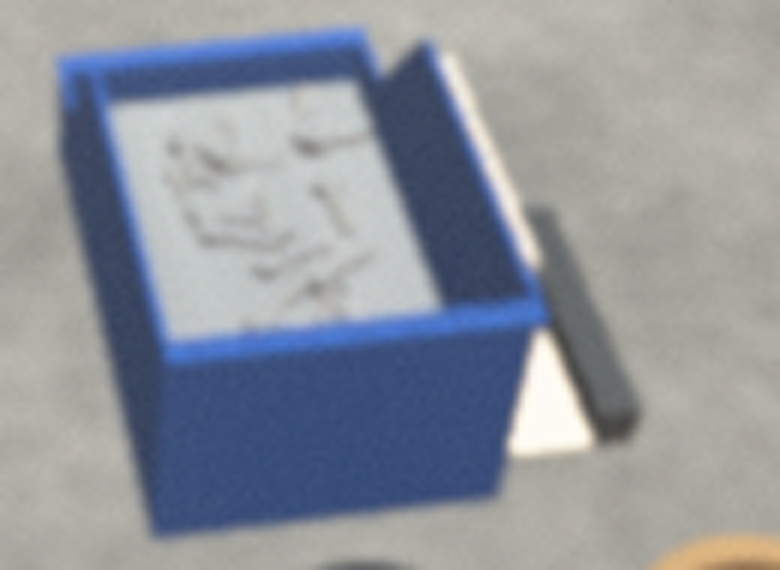

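View pics/sg7.png

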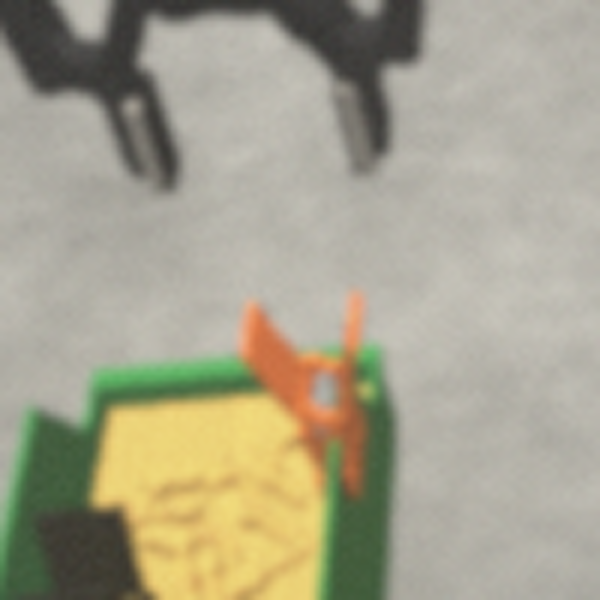

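View pics/t7.png

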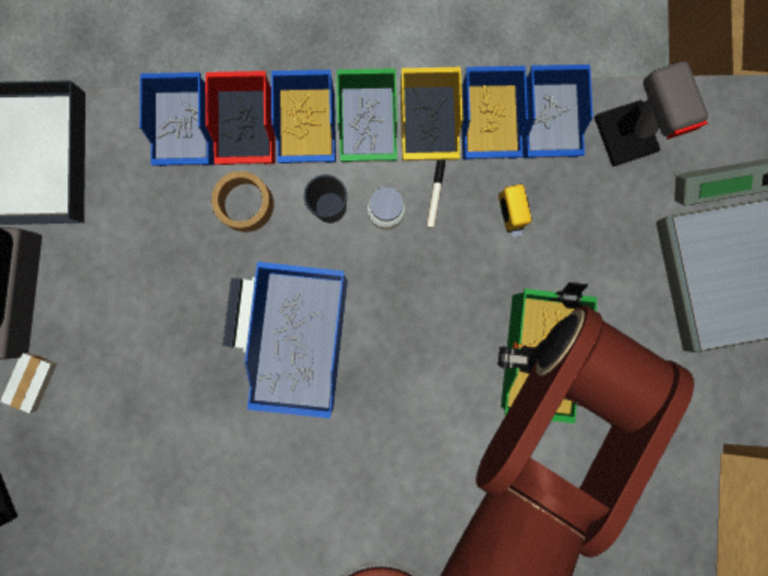

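>>> play_rows:
  moves:
    - {"x": 0,"y": -0.6,"z": -3,"turn": 0,"jaw": 6}
    - {"x": 0,"y": 0,"z": -3.1,"turn": 0,"jaw": 6}
    - {"x": 0,"y": 0,"z": 0,"turn": 0,"jaw": 6}
    - {"x": 0,"y": 0,"z": 0,"turn": 0,"jaw": 6}

```text
t: 9.43
tool_pos: [0.4689, -0.2339, 0.1465]
tool_rot: [-0.138, -2.154, 2.148]
contact_force: [0.5, -0.1, -0.2]
opening: 0.0601
```

Run:
```python
from h import *
d=shot('scene');T=shot('top','t8.png');o=ctrl.get_obs();print(o['t'],o['contact_force'],o['tool_pos'],o['tool_rot'],o['opening'])
cv2.imwrite('pics/sg8.png',cv2.resize(np.ascontiguousarray(d['img'][110:185,100:190,::-1]),None,fx=8,fy=8,interpolation=cv2.INTER_CUBIC)[:600])
cv2.imwrite('pics/tg8.png',cv2.resize(np.ascontiguousarray(T['img'][200:270,310:390,::-1]),None,fx=8,fy=8,interpolation=cv2.INTER_CUBIC)[:600])
```

```text
9.5333 [ 0.66288113 -0.54796411  0.42728972] [ 0.47084035 -0.23567846  0.15003613] [-0.14486414 -2.15238992  2.15475606] 0.060142212087256466
```

View pics/sg8.png

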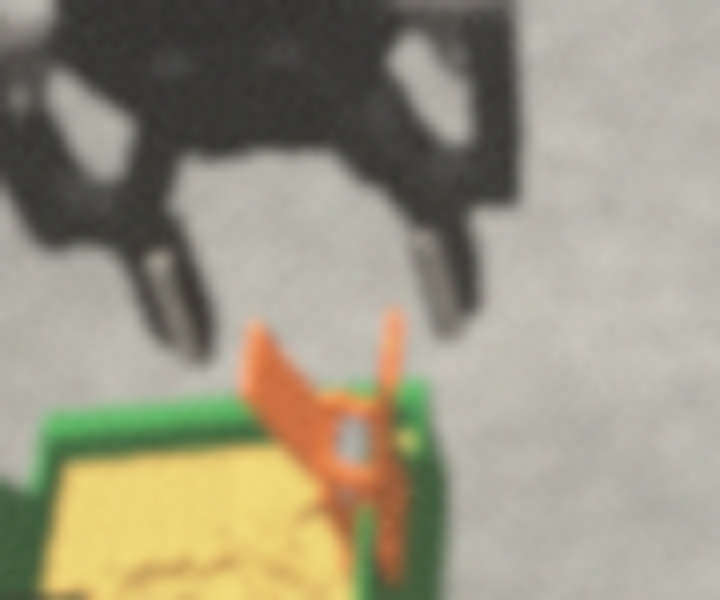

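View pics/tg8.png

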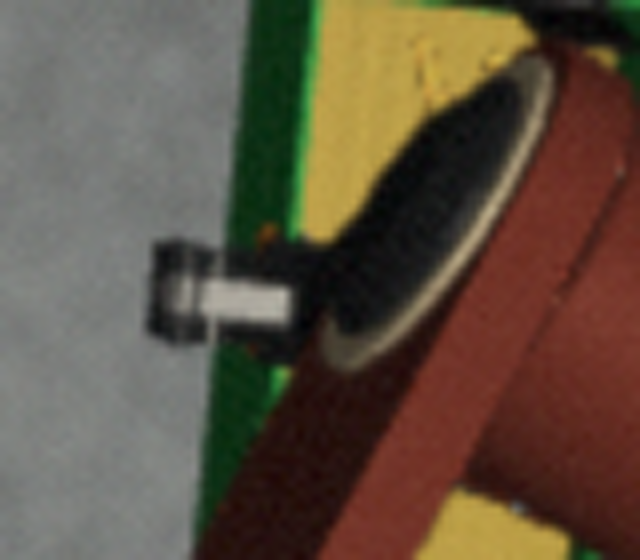

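Run:
```python
from h import *
d=shot('scene');P=np.array([.4705,-.2357,0.])
v=np.array([.134,.991,0]);u=np.array([.991,-.134,0])
f=lambda p:np.round((proj(d,p)-[100,110])*8,0)
for z in(.145,.150,.155,.160): print(z,[f(P+k*v+[0,0,z]) for k in(-.03,-.0205,0,.0205,.03)])
print([f(P+k*v+[0,0,.145]+.015*u) for k in(-.0205,.0205)],[f(P+k*v+[0,0,.145]-.015*u) for k in(-.0205,.0205)])
print([f(P+k*v+[0,0,.156]+.011*u) for k in(-.03,.03)],[f(P+k*v+[0,0,.156]-.011*u) for k in(-.03,.03)])
```

```text
0.145 [array([208., 363.]), array([244., 359.]), array([321., 352.]), array([397., 344.]), array([433., 340.])]
0.15 [array([203., 349.]), array([239., 345.]), array([316., 338.]), array([393., 330.]), array([429., 327.])]
0.155 [array([198., 335.]), array([234., 332.]), array([312., 324.]), array([389., 316.]), array([425., 313.])]
0.16 [array([193., 321.]), array([229., 318.]), array([307., 310.]), array([385., 302.]), array([421., 299.])]
[array([239., 397.]), array([395., 381.])] [array([248., 323.]), array([400., 308.])]
[array([193., 360.]), array([422., 337.])] [array([201., 305.]), array([426., 283.])]
```

>>> play_rows:
  moves:
    - {"x": 0,"y": -0.15,"z": -1.2,"turn": 0,"jaw": 6}
    - {"x": 0,"y": 0,"z": -1.2,"turn": 0,"jaw": 6}
    - {"x": 0,"y": 0,"z": -1.2,"turn": 0,"jaw": 6}
    - {"x": 0,"y": 0,"z": 0,"turn": 0,"jaw": 6}
    - {"x": 0,"y": 0,"z": 0,"turn": 0,"jaw": 6}

```text
t: 10.0
tool_pos: [0.4687, -0.2371, 0.1105]
tool_rot: [-0.142, -2.152, 2.148]
contact_force: [-0.1, -0.4, 0.5]
opening: 0.0601
```

Run:
```python
from h import *
d=shot('scene');T=shot('top');o=ctrl.get_obs();print(o['t'],o['contact_force'],o['tool_pos'],o['tool_rot'],o['opening'])
cv2.imwrite('pics/sg9.png',cv2.resize(np.ascontiguousarray(d['img'][110:185,100:190,::-1]),None,fx=8,fy=8,interpolation=cv2.INTER_CUBIC)[:600])
cv2.imwrite('pics/tg9.png',cv2.resize(np.ascontiguousarray(T['img'][200:270,310:390,::-1]),None,fx=8,fy=8,interpolation=cv2.INTER_CUBIC)[:600])
```

```text
10.1 [ 0.26289855  0.49219554 -0.08017764] [ 0.46973242 -0.23774262  0.11218642] [-0.14467269 -2.15180718  2.1515001 ] 0.05987894074720322
```

View pics/sg9.png

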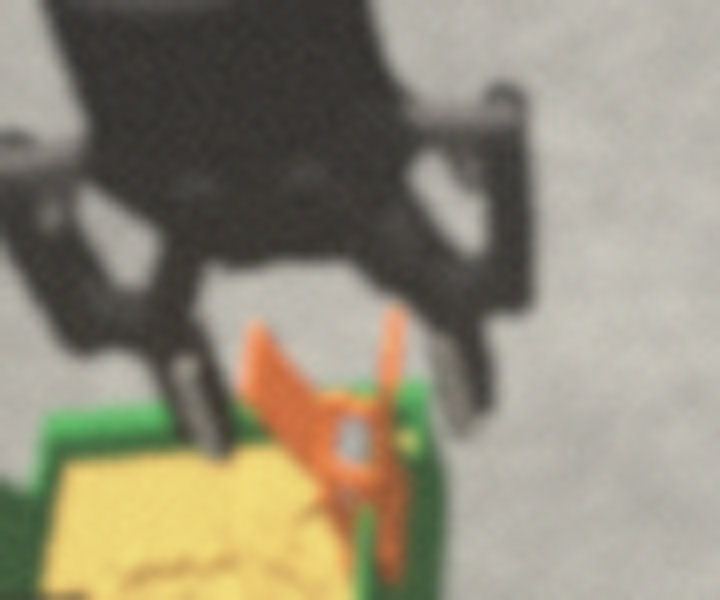

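View pics/tg9.png

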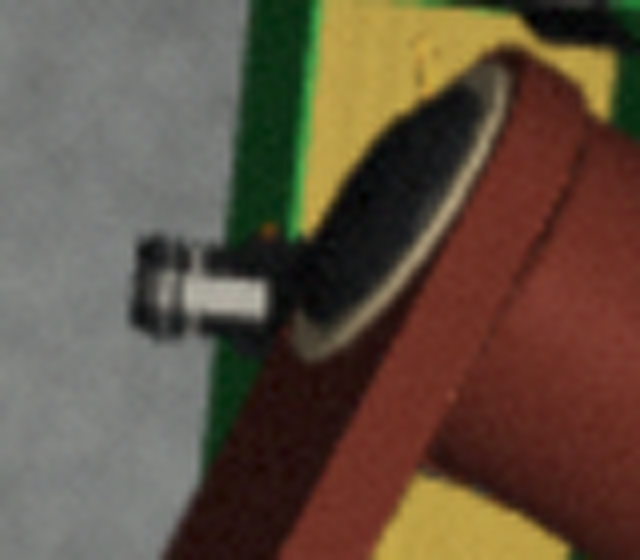

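>>> play_rows:
  moves:
    - {"x": 0,"y": 0,"z": 0,"turn": 0,"jaw": 6}
    - {"x": 0,"y": 0,"z": 0,"turn": 0,"jaw": 6}

```text
t: 10.27
tool_pos: [0.4701, -0.238, 0.113]
tool_rot: [-0.146, -2.152, 2.153]
contact_force: [0.4, 0.0, -0.4]
opening: 0.0597
```

Run:
```python
from h import *
np.set_printoptions(precision=4,suppress=True)
ims=[]
for i in range(3):
    d=shot('scene');ims.append(d['img'].astype(float));o=ctrl.get_obs();print(o['t'],o['tool_pos'],o['opening'])
m=np.mean(ims,0)[:,:,::-1]
im=cv2.resize(np.ascontiguousarray(m[135:175,115:170]),None,fx=14,fy=14,interpolation=cv2.INTER_CUBIC).clip(0,255).astype(np.uint8)
cv2.imwrite('pics/sg10.png',im[:600])
c=o['tool_pos'];v=np.array([.134,.991,0]);u=np.array([.991,-.134,0])
f=lambda p:np.round((proj(d,p)+.5-[115,135])*14,0)
for z in (0,.005,.01): print(z,[f(c+k*v+[0,0,z]+.011*u) for k in(-.03,.03)])
```

```text
10.3167 [ 0.4701 -0.238   0.113 ] 0.059906161072343436
10.3667 [ 0.47   -0.2379  0.1128] 0.06009628585785427
10.4167 [ 0.47   -0.2379  0.1128] 0.059773282959934566
0 [array([194., 491.]), array([579., 451.])]
0.005 [array([186., 468.]), array([573., 428.])]
0.01 [array([177., 445.]), array([566., 405.])]
```

View pics/sg10.png

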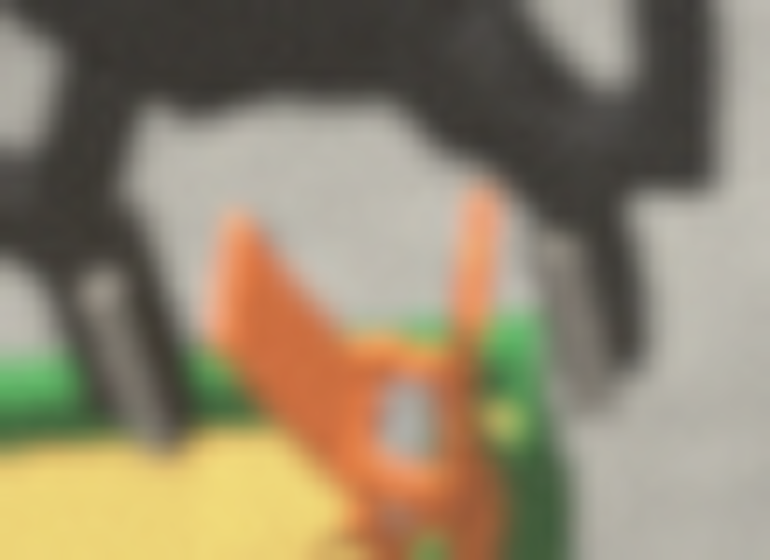

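Run:
```python
from h import *
im=cv2.imread('pics/sg10.png')
d=shot('scene')
v=np.array([.134,.991,0]);u=np.array([.991,-.134,0])
f=lambda p:tuple(int(round(x)) for x in (proj(d,p)+.5-[115,135])*14)
def L(im,pts,c):
    for a,b in zip(pts,pts[1:]): cv2.line(im,f(a),f(b),c,1)
out=[]
for y in(-.236,-.2385):
    i2=im.copy();P=np.array([.4695,y,.108]);A=lambda x,h,z:P+(x*u+h*v)/1e3+[0,0,z/1e3]
    for s in(1,-1): L(i2,[A(15,s*6,4),A(15,s*20.5,36),A(-15,s*20.5,36),A(-15,s*6,4)],(255,0,255))
    L(i2,[A(20,0,0),A(-20,0,0)],(255,0,0)); L(i2,[A(100,1.5,-18),A(-20,1.5,-18)],(0,0,0))
    out.append(i2)
cv2.imwrite('pics/ov10.png',cv2.resize(np.hstack([o[100:,:700] for o in out]),None,fx=.57,fy=.57))
```

```text
(no output)
```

View pics/ov10.png

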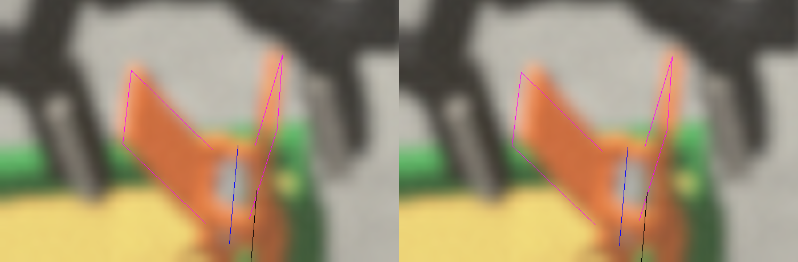

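>>> play_rows:
  moves:
    - {"x": 0,"y": 0.2,"z": 0,"turn": 0,"jaw": 6}
    - {"x": 0,"y": 0,"z": 0,"turn": 0,"jaw": 5}
    - {"x": 0,"y": 0,"z": 0,"turn": 0,"jaw": 4.5}
    - {"x": 0,"y": 0,"z": 0,"turn": 0,"jaw": 4}
  squeeze: 30

```text
t: 10.8
tool_pos: [0.4698, -0.2357, 0.1124]
tool_rot: [-0.145, -2.152, 2.152]
contact_force: [-0.0, -0.4, -0.2]
opening: 0.0402
```

>>> play_rows:
  moves:
    - {"x": 0,"y": 0,"z": 0,"turn": 0,"jaw": 3.6}
    - {"x": 0,"y": 0,"z": 0,"turn": 0,"jaw": 3.4}

```text
t: 10.97
tool_pos: [0.4697, -0.2356, 0.1122]
tool_rot: [-0.145, -2.152, 2.152]
contact_force: [0.6, -0.1, -0.0]
opening: 0.0342
```

Run:
```python
from h import *
d=shot('scene');o=ctrl.get_obs();print(o['t'],o['contact_force'],o['tool_pos'],o['tool_rot'],o['opening'])
cv2.imwrite('pics/sg11.png',cv2.resize(np.ascontiguousarray(d['img'][135:175,115:170,::-1]),None,fx=14,fy=14,interpolation=cv2.INTER_CUBIC)[:600])
```

```text
11.0167 [-0.38386237  0.74922691 -0.85518426] [ 0.46966171 -0.23560565  0.11213896] [-0.14451406 -2.15192954  2.15144957] 0.03397046922545643
```

View pics/sg11.png

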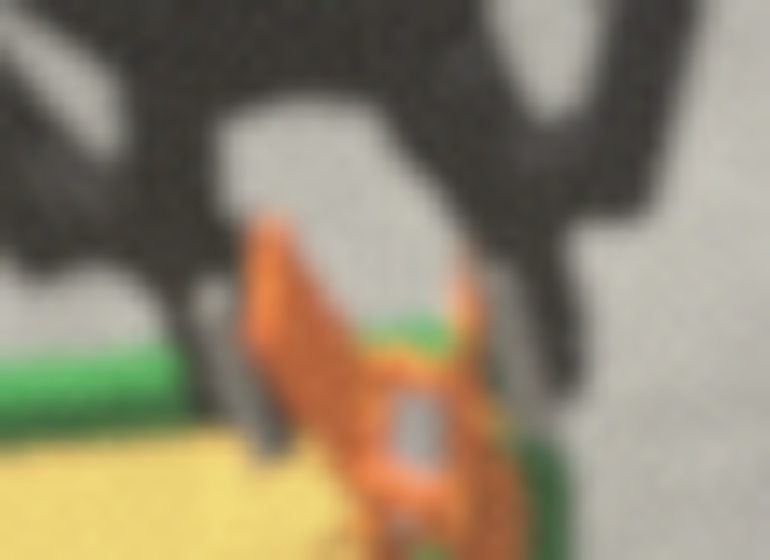

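>>> play_rows:
  moves:
    - {"x": 0,"y": -0.05,"z": 0,"turn": 0,"jaw": 2.8}
    - {"x": 0,"y": 0,"z": 0,"turn": 0,"jaw": 2.2}
    - {"x": 0,"y": 0,"z": 0,"turn": 0,"jaw": 1.4}
    - {"x": 0,"y": 0,"z": 0,"turn": 0,"jaw": 1}
    - {"x": 0,"y": 0,"z": 0,"turn": 0,"jaw": 1}
    - {"x": 0,"y": 0,"z": 0,"turn": 0,"jaw": 1}

```text
t: 11.52
tool_pos: [0.4698, -0.2362, 0.1123]
tool_rot: [-0.145, -2.152, 2.152]
contact_force: [0.2, -0.3, 0.0]
opening: 0.0154
```

Run:
```python
from h import *
d=shot('scene');T=shot('top');o=ctrl.get_obs();print(o['t'],o['contact_force'],o['tool_pos'],o['tool_rot'],o['opening'])
cv2.imwrite('pics/sg12.png',cv2.resize(np.ascontiguousarray(d['img'][135:175,115:170,::-1]),None,fx=14,fy=14,interpolation=cv2.INTER_CUBIC)[:600])
cv2.imwrite('pics/tg12.png',cv2.resize(np.ascontiguousarray(T['img'][185:285,325:405,::-1]),None,fx=6,fy=6,interpolation=cv2.INTER_CUBIC)[:600])
```

```text
11.6167 [-0.64022787 -0.23030547 -0.71381065] [ 0.46976468 -0.23620534  0.11232654] [-0.1448093  -2.15179941  2.15191119] 0.015635540721597778
```

View pics/sg12.png

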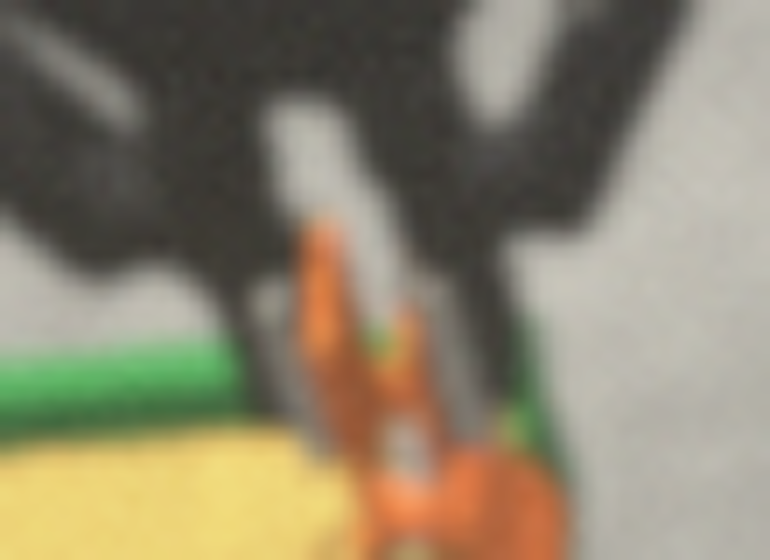

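View pics/tg12.png

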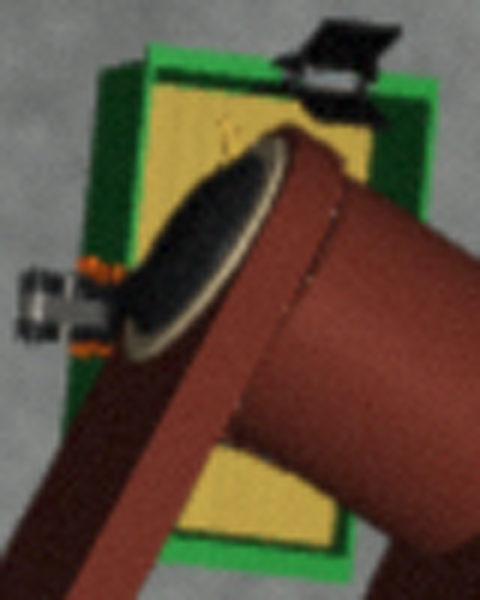

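>>> play_rows:
  moves:
    - {"x": 0,"y": 0,"z": 0.5,"turn": 0,"jaw": 1}
    - {"x": 0,"y": 0,"z": 1,"turn": 0,"jaw": 1}
    - {"x": 0,"y": 0,"z": 1.5,"turn": 0,"jaw": 1}
    - {"x": 0,"y": 0,"z": 2.5,"turn": 0,"jaw": 1}
    - {"x": 0,"y": 0,"z": 3,"turn": 0,"jaw": 1}
    - {"x": 0,"y": 0,"z": 3,"turn": 0,"jaw": 1}
    - {"x": 0,"y": 0,"z": 0,"turn": 0,"jaw": 1}

```text
t: 12.2
tool_pos: [0.4729, -0.2383, 0.2365]
tool_rot: [-0.158, -2.15, 2.165]
contact_force: [1.2, -0.8, 0.8]
opening: 0.0154
```

Run:
```python
from h import *
d=shot('scene');T=shot('top','t13.png');o=ctrl.get_obs();print(o['t'],o['contact_force'],o['tool_pos'],o['tool_rot'],o['opening'])
cv2.imwrite('pics/sg13.png',cv2.resize(np.ascontiguousarray(d['img'][90:210,85:185,::-1]),None,fx=5,fy=5,interpolation=cv2.INTER_CUBIC)[:600])
```

```text
12.3 [-0.14098999  0.06948793 -0.87885902] [ 0.47079071 -0.23686265  0.23037233] [-0.14973365 -2.151056    2.15673341] 0.01582787051349292
```

View pics/sg13.png

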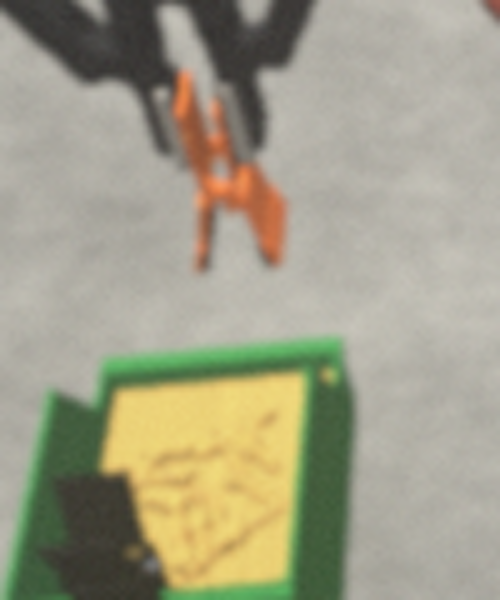

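Run:
```python
from h import *
np.set_printoptions(precision=4,suppress=True)
S=shot('scene','s14.png');T=shot('top','t14.png');o=ctrl.get_obs();print(o['tool_pos'])
def t(p,z,o=(130,170),f=5): return atz(T,((p[0]+.5)/f-.5+o[0],(p[1]+.5)/f-.5+o[1]),z)[:2]
def s(p,z,o=(255,125),f=6): return atz(S,((p[0]+.5)/f-.5+o[0],(p[1]+.5)/f-.5+o[1]),z)[:2]
# rim transverse profile: for rim points along, sample colour along normal in each camera
n=np.array([.134,.991]);u=np.array([.991,-.134]);B=np.array([.5464,.1914])
def samp(d,P):
    q=proj(d,P);return cv2.getRectSubPix(d['img'],(1,1),(float(q[0]),float(q[1])))[0,0]
for d,nm in((S,'scene'),(T,'top')):
    for a in(-40,-20,0,20,40):
        print(nm,a,[(k,*map(int,samp(d,np.r_[B+(a*u+k*n)/1e3,.111]))) for k in range(-8,9,2)])
# card ends
for nm,f,A_,B_ in(('t',t,(196,72),(164,325)),('s',s,(539,258),(452,50))):
    A=f(A_,.112);Bq=f(B_,.112);print(nm,A,Bq,(A+Bq)/2,np.linalg.norm(A-Bq))
for q in ['card_face','clip_pin','clip_tip_a','card_bar']:
  a=pinpoint('scene',q);b=pinpoint('top',q);print(q,[(np.round(x['point'],1),round(x['score'],2)) for x in a[:2]],[(np.round(x['point'],1),round(x['score'],2)) for x in b[:2]])
  if a and b:print(tri(S,a[0]['point'],T,b[0]['point']))
```

```text
[ 0.4694 -0.2359  0.2267]
scene -40 [(-8, 63, 72, 98), (-6, 61, 71, 100), (-4, 67, 83, 120), (-2, 92, 106, 147), (0, 140, 146, 176), (2, 195, 192, 203), (4, 231, 226, 220), (6, 231, 225, 214), (8, 210, 203, 190)]
scene -20 [(-8, 60, 70, 96), (-6, 60, 72, 101), (-4, 66, 82, 118), (-2, 86, 103, 148), (0, 139, 149, 182), (2, 195, 195, 207), (4, 226, 220, 216), (6, 224, 217, 205), (8, 199, 192, 180)]
scene 0 [(-8, 59, 69, 95), (-6, 60, 72, 101), (-4, 64, 81, 119), (-2, 84, 103, 150), (0, 128, 142, 185), (2, 186, 189, 212), (4, 222, 219, 221), (6, 224, 219, 210), (8, 203, 197, 186)]
scene 20 [(-8, 58, 68, 95), (-6, 58, 70, 99), (-4, 63, 82, 120), (-2, 82, 103, 153), (0, 131, 144, 188), (2, 187, 190, 213), (4, 225, 220, 222), (6, 231, 224, 215), (8, 213, 204, 191)]
scene 40 [(-8, 59, 69, 96), (-6, 58, 69, 99), (-4, 62, 77, 117), (-2, 83, 101, 150), (0, 125, 137, 182), (2, 183, 183, 203), (4, 225, 218, 215), (6, 217, 208, 197), (8, 176, 169, 161)]
top -40 [(-8, 27, 37, 61), (-6, 25, 34, 60), (-4, 21, 37, 65), (-2, 33, 58, 106), (0, 77, 111, 171), (2, 152, 175, 198), (4, 209, 219, 213), (6, 
[... 916 characters left out ...]
69.8]), 0.98), (array([108.1, 203.7]), 0.29)] [(array([172.6, 210.2]), 0.63), (array([340.1, 141.5]), 0.61)]
(array([0.5459, 0.1958, 0.0482]), np.float64(0.007400990807611508))
clip_pin [(array([128.7, 129. ]), 0.67)] [(array([359. , 240.4]), 0.57), (array([341.1, 142.3]), 0.45)]
(array([ 0.4665, -0.2396,  0.2108]), np.float64(0.006817325660813235))
clip_tip_a [(array([137.5, 138.2]), 0.63), (array([132.1, 135.2]), 0.5)] [(array([349.9, 235. ]), 0.57)]
(array([ 0.4774, -0.2262,  0.1921]), np.float64(0.008575202367475205))
card_bar [(array([351.4, 176.4]), 0.74), (array([131.6, 134.6]), 0.35)] [(array([154.8, 206.5]), 0.57)]
(array([0.5567, 0.2456, 0.0218]), np.float64(0.0032313793048384326))
```

Run:
```python
from h import *
ims=[]
for i in range(2):
    d=shot('scene');ims.append(d['img'].astype(float));o=ctrl.get_obs()
print(o['tool_pos'],o['tool_rot'],o['t'])
m=np.mean(ims,0)[:,:,::-1]
im=cv2.resize(np.ascontiguousarray(m[95:150,105:155]),None,fx=10,fy=10,interpolation=cv2.INTER_CUBIC).clip(0,255).astype(np.uint8)
v=np.array([.134,.991,0]);u=np.array([.991,-.134,0])
f=lambda p:tuple(int(round(x)) for x in (proj(d,p)+.5-[105,95])*10)
i2=im.copy();P=o['tool_pos']+[0,0,-.004];A=lambda x,h,z:P+(x*u+h*v)/1e3+[0,0,z/1e3]
def L(pts,c):
    for a,b in zip(pts,pts[1:]): cv2.line(i2,f(a),f(b),c,1)
for s in(1,-1):
    L([A(15,s*8,10),A(15,s*8,37),A(-15,s*8,37),A(-15,s*8,10)],(255,0,255))
    L([A(20,s*5,-10),A(20,s*11.5,-33),A(-20,s*11.5,-33),A(-20,s*5,-10)],(255,255,0))
L([A(20,0,0),A(-20,0,0)],(255,0,0))
cv2.imwrite('pics/ov15.png',np.hstack([im,i2])[:,:800*2])
cv2.imwrite('pics/ov15.png',cv2.resize(np.hstack([im,i2]),None,fx=.8,fy=.8))
```

```text
[ 0.46968572 -0.23614832  0.22705838] [-0.14439044 -2.15193234  2.15136635] 12.9
```

View pics/ov15.png

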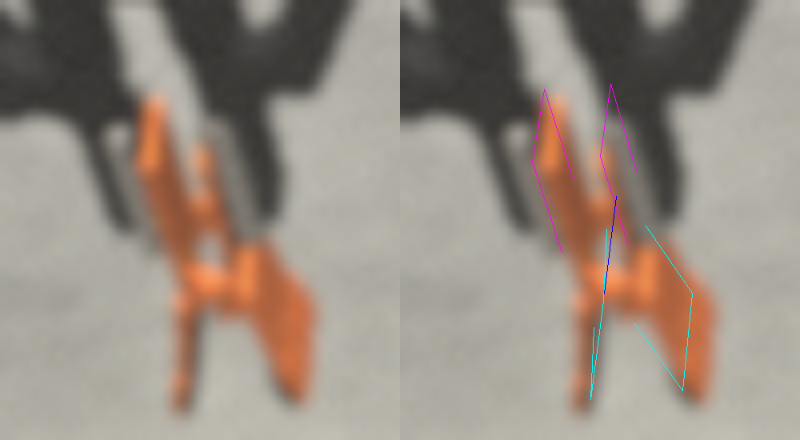

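>>> play_rows:
  moves:
    - {"x": 0.4,"y": 2,"z": 0,"turn": 0,"jaw": 1}
    - {"x": 0.7,"y": 4,"z": 0,"turn": 0,"jaw": 1}
    - {"x": 0.7,"y": 4,"z": 0,"turn": 0,"jaw": 1}
    - {"x": 0.7,"y": 4,"z": 0,"turn": 0,"jaw": 1}
    - {"x": 0.7,"y": 4,"z": 0,"turn": 0,"jaw": 1}
    - {"x": 0.7,"y": 4,"z": 0,"turn": 0,"jaw": 1}
    - {"x": 0.7,"y": 4,"z": 0,"turn": 0,"jaw": 1}
    - {"x": 0.7,"y": 4,"z": 0,"turn": 0,"jaw": 1}

```text
t: 13.57
tool_pos: [0.5228, 0.0659, 0.2276]
tool_rot: [-0.146, -2.152, 2.152]
contact_force: [0.1, -1.1, -0.4]
opening: 0.0161
```

>>> play_rows:
  moves:
    - {"x": 0.7,"y": 4,"z": 0,"turn": 0,"jaw": 1}
    - {"x": 0.7,"y": 4,"z": 0,"turn": 0,"jaw": 1}
    - {"x": 0.7,"y": 3.9,"z": 0,"turn": 0,"jaw": 1}
    - {"x": 0.1,"y": 1,"z": 0,"turn": 0,"jaw": 1}
    - {"x": 0,"y": 0,"z": -2,"turn": 0,"jaw": 1}
    - {"x": 0,"y": 0,"z": -1.5,"turn": 0,"jaw": 1}
    - {"x": 0,"y": 0,"z": 0,"turn": 0,"jaw": 1}
    - {"x": 0,"y": 0,"z": 0,"turn": 0,"jaw": 1}

```text
t: 14.23
tool_pos: [0.544, 0.1924, 0.1912]
tool_rot: [-0.142, -2.15, 2.152]
contact_force: [-0.0, -0.3, -0.2]
opening: 0.0154
```

>>> play_rows:
  moves:
    - {"x": 0,"y": 0,"z": 0,"turn": 0,"jaw": 1}
    - {"x": 0,"y": 0,"z": 0,"turn": 0,"jaw": 1}
    - {"x": 0,"y": 0,"z": 0,"turn": 0,"jaw": 1}

```text
t: 14.48
tool_pos: [0.5455, 0.1926, 0.1938]
tool_rot: [-0.148, -2.153, 2.152]
contact_force: [1.1, 0.5, -0.5]
opening: 0.0158
```

```bash
cat > look.py <<'E'
from h import *
import sys
from scipy.spatial.transform import Rotation as R
n=sys.argv[1]
ims=[];it=[]
for i in range(2):
    d=shot('scene');ims.append(d['img'].astype(float));T=shot('top');it.append(T['img'].astype(float))
o=ctrl.get_obs();z=R.from_rotvec(o['tool_rot']).as_matrix()[:,2]
print(o['t'],o['tool_pos'],o['contact_force'],o['opening'],np.degrees(np.arctan2(z[1],z[0])))
m=np.mean(ims,0)[:,:,::-1]
im=cv2.resize(np.ascontiguousarray(m[105:180,290:380]),None,fx=8,fy=8,interpolation=cv2.INTER_CUBIC).clip(0,255).astype(np.uint8)
cv2.imwrite('pics/%s_s.png'%n,im)
m=np.mean(it,0)[:,:,::-1]
im=cv2.resize(np.ascontiguousarray(m[170:260,130:220]),None,fx=6,fy=6,interpolation=cv2.INTER_CUBIC).clip(0,255).astype(np.uint8)
cv2.imwrite('pics/%s_t.png'%n,im)
E
python3 look.py p1
```

```text
14.6833 [0.54503726 0.19268477 0.19290635] [-1.10414027 -1.14007861 -1.7328087 ] 0.015553134321871631 -97.71564634523345
```

View pics/p1_s.png

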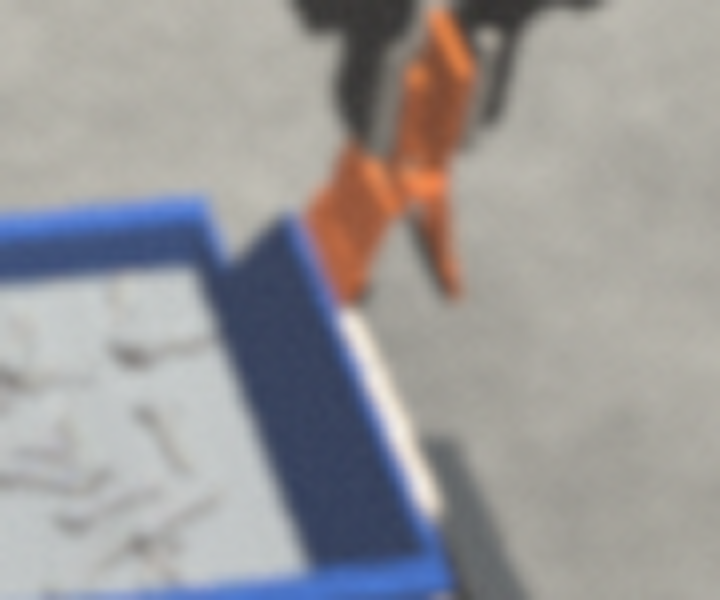

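View pics/p1_t.png

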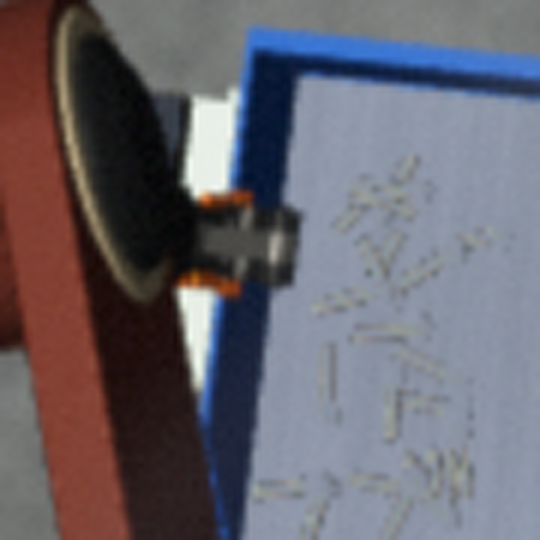

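>>> play_rows:
  moves:
    - {"x": 0,"y": 0,"z": -1.5,"turn": 0,"jaw": 1}
    - {"x": 0,"y": 0,"z": -1.2,"turn": 0,"jaw": 1}
    - {"x": 0,"y": 0,"z": -0.6,"turn": 0,"jaw": 1}
    - {"x": 0,"y": 0,"z": 0,"turn": 0,"jaw": 1}
    - {"x": 0,"y": 0,"z": 0,"turn": 0,"jaw": 1}
    - {"x": 0,"y": 0,"z": 0,"turn": 0,"jaw": 1}
    - {"x": 0,"y": 0,"z": 0,"turn": 0,"jaw": 1}

```text
t: 15.27
tool_pos: [0.5452, 0.1929, 0.1601]
tool_rot: [-0.146, -2.153, 2.152]
contact_force: [0.4, 0.4, -0.6]
opening: 0.0154
```

```bash
python3 look.py p2
python3 - <<'E'
from h import *
d=shot('scene');c=ctrl.get_obs()['tool_pos'];im=cv2.imread('pics/p2_s.png')
v=np.array([.134,.991,0]);u=np.array([.991,-.134,0])
f=lambda p:tuple(int(round(x)) for x in (proj(d,p)+.5-[290,105])*8)
P=c+[0,0,-.007];A=lambda x,h,z:P+(x*u+h*v)/1e3+[0,0,z/1e3]
for s in(1,-1): 
  pts=[A(20,s*5,-10),A(20,s*11.5,-33),A(-20,s*11.5,-33),A(-20,s*5,-10)]
  for a,b in zip(pts,pts[1:]): cv2.line(im,f(a),f(b),(255,255,0),1)
M=np.array([.545,.1928,.112])
for k in(-3.25,-.25,3.25): cv2.line(im,f(M+k*v/1e3+.06*u),f(M+k*v/1e3-.06*u),(255,0,255),1)
cv2.imwrite('pics/p2_o.png',im)
E
```

```text
15.4667 [0.54502658 0.19289081 0.15985306] [ 0.42708958 -0.05780321  0.16727224] 0.015276948183729832 -97.70061732765454
```

View pics/p2_s.png

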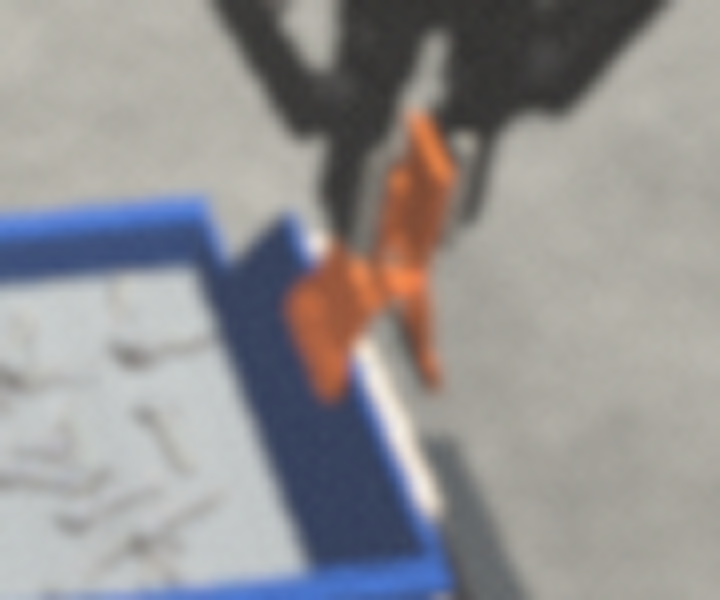

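View pics/p2_o.png

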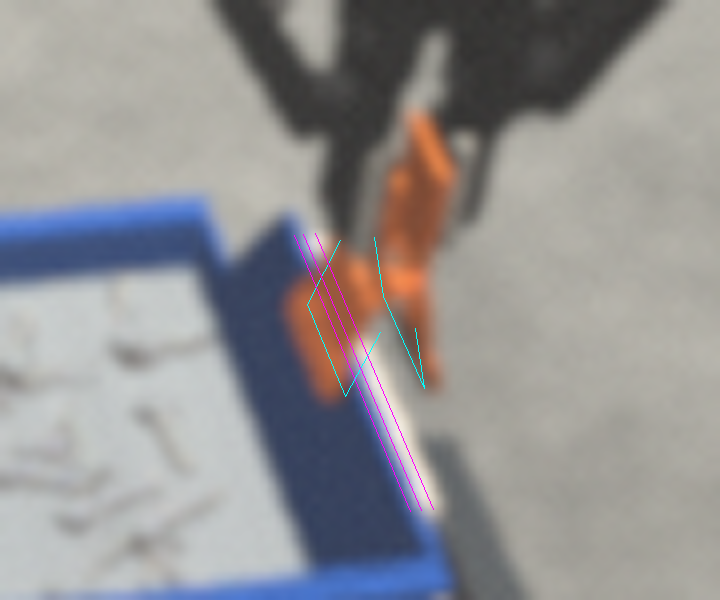

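View pics/p2_t.png

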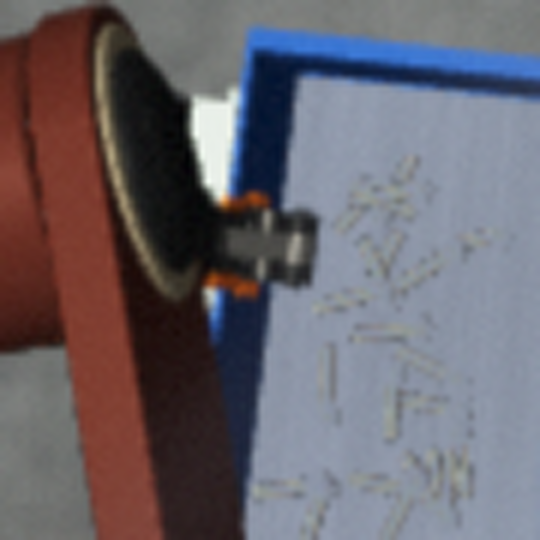

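>>> play_rows:
  moves:
    - {"x": 0,"y": 0.05,"z": -0.6,"turn": 0,"jaw": 1}
    - {"x": 0,"y": 0,"z": -0.6,"turn": 0,"jaw": 1}
    - {"x": 0,"y": 0,"z": 0,"turn": 0,"jaw": 1}
    - {"x": 0,"y": 0,"z": 0,"turn": 0,"jaw": 1}

```text
t: 15.85
tool_pos: [0.5441, 0.1932, 0.1461]
tool_rot: [-0.143, -2.15, 2.152]
contact_force: [0.8, 0.1, -0.6]
opening: 0.0158
```

>>> play_rows:
  moves:
    - {"x": 0,"y": 0,"z": -0.5,"turn": 0,"jaw": 1}
    - {"x": 0,"y": 0,"z": -0.4,"turn": 0,"jaw": 1}
    - {"x": 0,"y": 0,"z": 0,"turn": 0,"jaw": 1}
    - {"x": 0,"y": 0,"z": 0,"turn": 0,"jaw": 1}
    - {"x": 0,"y": 0,"z": 0,"turn": 0,"jaw": 1}

```text
t: 16.27
tool_pos: [0.5448, 0.1933, 0.1383]
tool_rot: [-0.145, -2.152, 2.152]
contact_force: [-0.6, -0.4, -0.7]
opening: 0.0155
```

```bash
python3 look.py p3
```

```text
16.4667 [0.54493129 0.1933526  0.13858123] [ 0.067888   -0.34779434 -0.50915125] 0.0151983260512652 -97.69848088448381
```

View pics/p3_s.png

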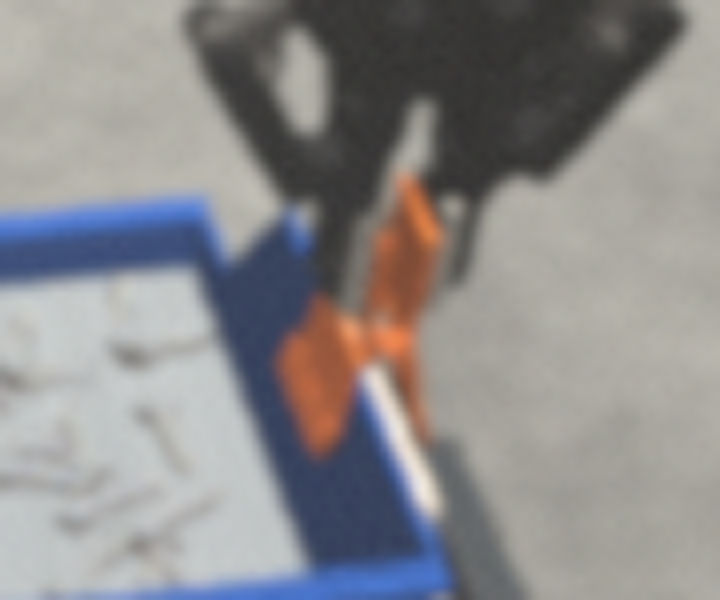

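View pics/p3_t.png

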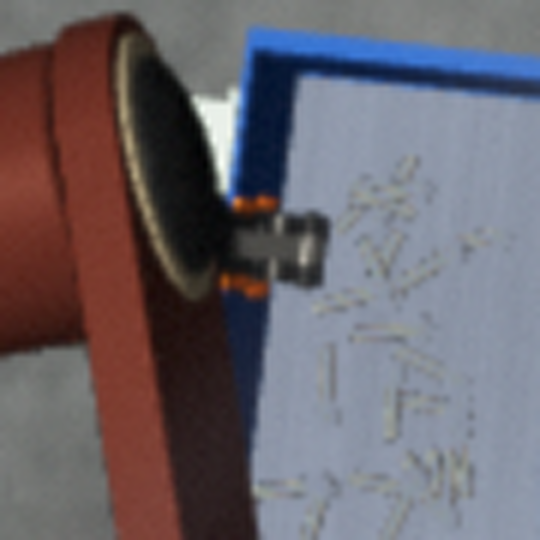

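>>> play_rows:
  moves:
    - {"x": 0,"y": 0,"z": -0.2,"turn": 0,"jaw": 1}
    - {"x": 0,"y": 0,"z": -0.2,"turn": 0,"jaw": 1}
    - {"x": 0,"y": 0,"z": 0,"turn": 0,"jaw": 1}
    - {"x": 0,"y": 0,"z": 0,"turn": 0,"jaw": 1}
    - {"x": 0,"y": 0,"z": 0,"turn": 0,"jaw": 1}

```text
t: 16.88
tool_pos: [0.5447, 0.1933, 0.1342]
tool_rot: [-0.145, -2.152, 2.152]
contact_force: [0.2, -0.3, -0.5]
opening: 0.0156
```

```bash
python3 look.py p4
python3 - <<'E'
from h import *
ims=[shot('scene') for _ in range(3)];d=ims[0];m=np.mean([i['img'].astype(float) for i in ims],0)[:,:,::-1]
ctrl.get_obs();c=ctrl.get_obs()['tool_pos'];print(c)
K=14;o=np.array([320,130])
im=cv2.resize(np.ascontiguousarray(m[130:172,320:348]),None,fx=K,fy=K,interpolation=cv2.INTER_CUBIC).clip(0,255).astype(np.uint8)
a0=im.copy()
v=np.array([.134,.991,0]);u=np.array([.991,-.134,0])
f=lambda p:tuple(int(round(x)) for x in (proj(d,p)+.5-o)*K)
P=c+[0,0,-.007];A=lambda x,h,z:P+(x*u+h*v)/1e3+[0,0,z/1e3]
for s in(1,-1): 
  pts=[A(20,s*5,-10),A(20,s*11.5,-33),A(-20,s*11.5,-33),A(-20,s*5,-10)]
  for a,b in zip(pts,pts[1:]): cv2.line(im,f(a),f(b),(255,255,0),1)
M=np.array([.545,.1928,0])
for k,z in((-3.25,.11),(-.25,.11),(-.25,.112),(3.25,.112)): cv2.line(im,f(M+[0,0,z]+k*v/1e3+.06*u),f(M+[0,0,z]+k*v/1e3-.06*u),(255,0,255),1)
cv2.imwrite('pics/p4_o.png',np.hstack([a0,im]))
E
```

```text
17.0833 [0.54482153 0.19332628 0.13441197] [-0.4887896  -0.01639529 -0.68910782] 0.015543886556102702 -97.70037966067375
[0.54480166 0.19332798 0.13438331]
```

View pics/p4_o.png

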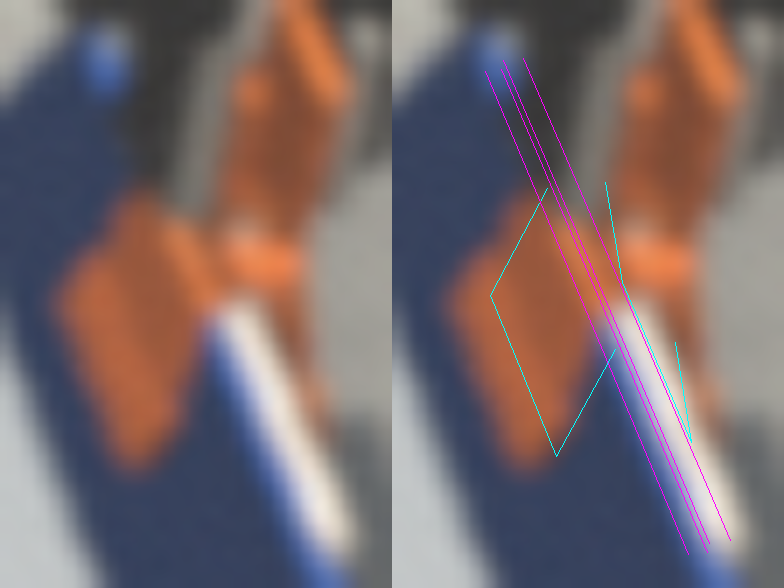

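Run:
```python
from h import *
d=shot('scene');c=ctrl.get_obs()['tool_pos'];print(c,ctrl.get_obs()['t'])
im0=cv2.imread('pics/p4_o.png')[:,:392]
v=np.array([.134,.991,0]);u=np.array([.991,-.134,0]);K=14;o=np.array([320,130])
f=lambda p:tuple(int(round(x)) for x in (proj(d,p)+.5-o)*K)
out=[]
for dz in(5,8,11):
  im=im0.copy();P=c+[0,0,-dz/1e3];A=lambda x,h,z:P+(x*u+h*v)/1e3+[0,0,z/1e3]
  for s in(1,-1):
    pts=[A(20,s*11.8,-32.8),A(20,s*16.6,-30.4),A(-20,s*16.6,-30.4)]
    for a,b in zip(pts,pts[1:]): cv2.line(im,f(a),f(b),(255,255,0),1)
    pts=[A(15,s*8,10),A(15,s*8,36),A(-15,s*8,36)]
    for a,b in zip(pts,pts[1:]): cv2.line(im,f(a),f(b),(0,255,0),1)
  out.append(im)
cv2.imwrite('pics/p5_o.png',cv2.resize(np.hstack(out),None,fx=.68,fy=.68))
```

```text
[0.54477915 0.19332178 0.13435087] 17.2833
```

View pics/p5_o.png

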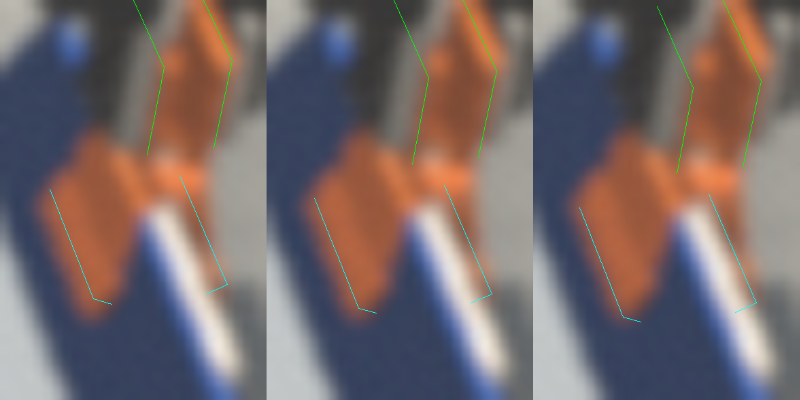

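Run:
```python
from h import *
a=cv2.imread('pics/s0.png')
S=shot('scene','sF.png');T=shot('top','tF.png');o=ctrl.get_obs();print(o['t'],o['tool_pos'],o['contact_force'],o['dq'],o['opening'])
```

```text
17.3833 [0.54476285 0.1933295  0.13433266] [ 0.07897057 -0.63599734  0.40382253] [ 0.00036755  0.00057209 -0.0015392  -0.00089819  0.00148874  0.00240234] 0.01580141749728562
```

View pics/sF.png

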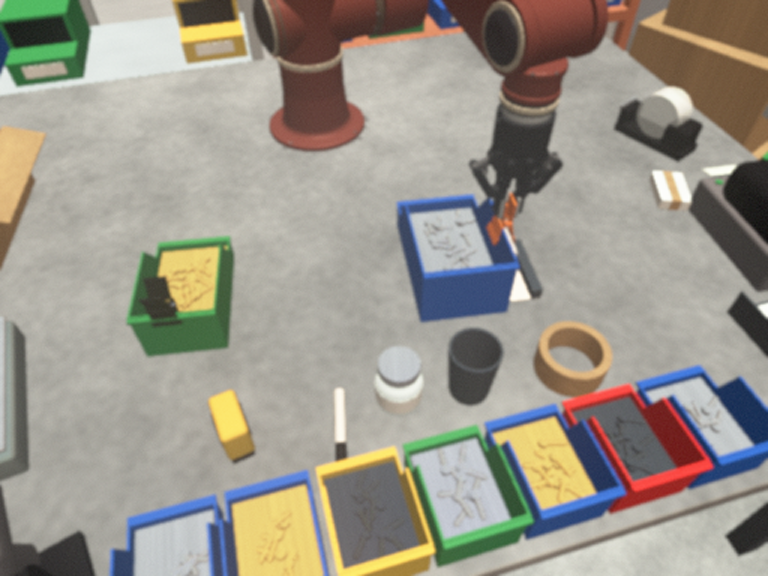

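View pics/tF.png

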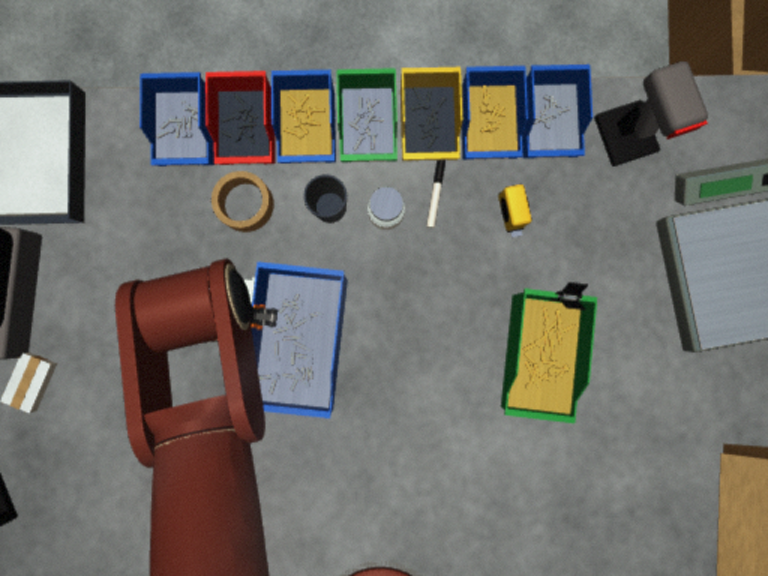

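The final pictures show the orange clip astride the rim and card at scene (503, 220). The blue bin, green bin, black clip and other items are at their starting pixels, the arm is still, and the contact force is about 0.

```bash
python3 -c "
from station import finish_job
print(finish_job())"
```

```text
the job is handed in; nothing more can be done
None
```

The job is handed in, at about 17.4 s of the 66 s allowed. No verdict was reported.

- **Card:** I pushed the stand at its ballast bar until the force rose to about 9 N and the finger stopped moving. In the pictures the card lies evenly along the wall from end to end, and the bin's corners did not shift.
- **Clip:** I squeezed it fully open (15.5 mm over the handles, 30 N grip) and lifted it off the green rim. It is now held near the middle of the card, one jaw inside the bin and the other outside the card. The jaw tips are about 16 mm or more below the edges.
- **Last checks:** The contact force was about 0 (sensor noise), so the clip appears clear of card and bin. The green bin, black clip and other items looked unmoved.

**Uncertain points:**
- **Clip height:** The pin height in the grip is known only to about 3 mm. The handles suggested it sits about 5 mm below the fingertips, while the jaw outline suggested up to 11 mm.
- **Side clearance:** I worked this out at about 2 mm each side at the card's top edge, but could not measure it directly.
- **Early push:** The first push contact began with the fingertip too high, showing about 7 N upward, so I backed off, lowered it and pushed again.

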